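# Put away the rinsed sink-drain spares

## Robot

A 6-joint arm with a two-finger parallel gripper is mounted at the origin on the work surface. World frame = base frame: x ahead of the robot, y to its left, z up, the work surface at z = 0. Lengths are in m, angles in rad, forces in N, time in s.
With the tool pointing down it reaches from about 0.425 to 0.95 m from the base axis. Payload 3.5 kg.
Tool frame: the origin (TCP) lies at the very end of the fingers, on their centre line; the grasp point (between the pads) lies 19 mm behind it; z points along the fingers, y is the direction in which the jaws open and shut (so a half turn about z gives the same grasp; the last joint's range is limited). The gripper opens to 85 mm and grips with 20 to 120 N. Pads are 22 mm wide; open, the fingers measure 114 mm over their backs; the gripper's body (76 mm by 85 mm) begins 54 mm behind the grasp point. The pads swing forward as they close: fully open they stand 13 mm farther back than shut.
Start: joints at [-1.251, 0.286, 1.577, -0, 1.279, -0.15], TCP at [0.306, -0.602, 0.231] pointing down, gripper open.
Joint ranges: [-2.77, 2.77], [-0.9, 2.22], [0.21, 2.48], [-1.53, 4.67], [0.24, 2.81], [-2.84, 2.84]. Speed limits (rad/s): [2.79, 2.79, 3.14, 3.14, 3.14, 3.14].

## Interface

Orientations are given as a unit quaternion [x, y, z, w].
In Python, from plant import ctrl, imaging gives the robot as it stands.
- The arm moves only by the shell command python3 -m creep 'ROWS' [OPENING] [FORCE]. ROWS is JSON, one flat list of numbers, 4 for each row, row after row: the shift along the tool's x, y, z in units of 25 mm (1.0 is 25 mm), then the turn about the tool's z in units of 5 degrees (1.0 is 5 degrees). A call has 1 to 20 rows; each row is the pose to reach, as a shift and turn from the pose commanded when the call began, along the tool's axes at that moment; what a row does not reach only later rows make up. A row lasts 1/12 s, in which the tool goes at most 41.7 mm and 7.16 degrees, less where a joint would pass 70% of its speed; a pose out of reach is approached as far as the arm can. A call with a gripper value outside its range is refused whole. OPENING is the closure in counts, from 0 (fully open) to 255 (shut), set as the call begins (- or left out, the last holds). The fingers move at their own pace and stop on an object; FORCE is the grip in N (left out, the last holds). Time passes only in rows, so rows that repeat a pose let the fingers close. It gives the time, the measured TCP pose, the force and the opening at its end, in the units of the state.
- ctrl.get_state(): the state, without advancing time (a new reading comes with each control period).
- imaging.read_camera(name): name is "scene" or "top" or "wrist"; returns the picture (420x560x3 uint8, red, green, blue); there is no depth.
- imaging.camera_info(name): a dict with "intrinsics" (3x3 intrinsics, pixels), "origin" and "attitude" of the camera in the world. Camera axes: x right, y down, z forward; pixel columns grow to the right and rows downward; lengths in m; the calibration is good to about 2 mm. A picture is of the moment at which its call begins: read the wrist's pose just before it. camera_info takes no time and is no camera call; for the wrist camera it gives the pose at the moment of the call.
- ctrl.sign_off(): hands the job in, once; it reports no verdict.
Trained networks look in the newest picture that a camera, given by its name, has taken for a name from the list of things; names that differ only in an ending like _2 or _b are one class to them, and where a whole thing is asked for, a point or a joint stands for the part that bears it (a point fixed in the world has none). Each returns a list of dicts, best first, with "p" (0 to 1); they miss things now and then, are a little off and sometimes report something else, mostly with a low value. They report only what shows in the picture. A call takes as long as a camera call. They do not tell look-alikes from the thing itself.
- imaging.silhouettes(camera, name): "mask" (420x560 bool, what is visible of it) and "uv" ([column, row] in pixels, amid what is visible of it).
The state is a dict: "time": time; "qpos": joint angles; "dq": joint speeds; "joint_efforts": joint torques, N m; "eef_pos": TCP position; "tcp_rot": TCP orientation; "contact_force": force on the tool from outside, world axes, zero at the start; "wrist_torque": the same for the moment, N m; "opening": opening from 0.0 (shut) to 1.0 (fully open).
Only numpy, scipy, OpenCV 4.12 (cv2) and the standard library are available. Lean on these libraries where they do the work, as an engineer would, in place of code of your own. Each camera call takes 0.05 s, during which the arm holds its last target.

## Task

Put away the rinsed sink-drain spares: hang every white U-bend over the bar of the drip rack, one leg either side of the bar, so that it hangs free and straight, and put every white sealing cup into the compartments of the blue organizer. Once the cups are in, flip all the lids of the organizer down, the empty compartments' too, and press each one down until it is fully shut. Do not knock over or shift the glass jar, and do not tip the grease tin over.

Things in the scene. Friction and masses are not known exactly. Their poses are not given: they have to be found in the camera images.
- bar_mid (a point): Drip rack, fixed: a level round steel bar, 12 mm in diameter, 400 mm long, on a flat upright (24 x 6 mm, 127 mm tall) at each end, over a grey drip tray 146 x 364 mm, 16 mm high. Point: middle of the bar, on its axis, 115 mm above the bench; y runs along the bar, x level across it. The bar is free for 197 mm either way from here.
- organizer: Blue plastic screw organizer, fixed: a box 108 mm (x) by 232 mm (y), 56 mm high, walls and floor 4 mm, split along y into three compartments, each 100 x 72 mm inside and 52 mm deep, each with a flip-up lid hinged on the far (+x) rim. Origin: centre of its underside; z up.
- lid1 (a joint): Flip-up lid 1 of the organizer (a stiff hinge: the lid stays where it is left; swinging it takes about 0.4 N m, some 4 N at the front edge). Angle in rad: 0 is fully shut and flat on the box, about 1.57 upright, 2.0 fully thrown back away from the box; starts open, leaning a little back past upright.
- lid1_edge (a point): Middle of the front (free) edge of lid 1, on its outer face (the upper face when shut), 110 mm from the hinge line. The lid is a flat plate 110 mm long (hinge to front edge), 72 mm wide, 4 mm thick, with a thumb tab 30 mm wide standing out another 8 mm.
- comp1 (a point): Centre of the inner floor of compartment 1, the one under lid 1, 4 mm above the bench. Axes as the organizer's; the hinge line of lid 1 lies 54 mm towards +x and 52 mm up from here.
- lid2 (a joint): Flip-up lid 2 of the organizer (a stiff hinge: the lid stays where it is left; swinging it takes about 0.4 N m, some 4 N at the front edge). Angle in rad: 0 is fully shut and flat on the box, about 1.57 upright, 2.0 fully thrown back away from the box; starts open, leaning a little back past upright.
- lid2_edge (a point): Middle of the front (free) edge of lid 2, on its outer face (the upper face when shut), 110 mm from the hinge line. The lid is a flat plate 110 mm long (hinge to front edge), 72 mm wide, 4 mm thick, with a thumb tab 30 mm wide standing out another 8 mm.
- comp2 (a point): Centre of the inner floor of compartment 2, the one under lid 2, 4 mm above the bench. Axes as the organizer's; the hinge line of lid 2 lies 54 mm towards +x and 52 mm up from here.
- lid3 (a joint): Flip-up lid 3 of the organizer (a stiff hinge: the lid stays where it is left; swinging it takes about 0.4 N m, some 4 N at the front edge). Angle in rad: 0 is fully shut and flat on the box, about 1.57 upright, 2.0 fully thrown back away from the box; starts open, leaning a little back past upright.
- lid3_edge (a point): Middle of the front (free) edge of lid 3, on its outer face (the upper face when shut), 110 mm from the hinge line. The lid is a flat plate 110 mm long (hinge to front edge), 72 mm wide, 4 mm thick, with a thumb tab 30 mm wide standing out another 8 mm.
- comp3 (a point): Centre of the inner floor of compartment 3, the one under lid 3, 4 mm above the bench. Axes as the organizer's; the hinge line of lid 3 lies 54 mm towards +x and 52 mm up from here.
- bend1_mid (a point): White PVC U-bend of 40 mm pipe, 150 g, stood like an arch on its open ends; 2 or 3 alike (None: absent). 125 mm high, 141 wide; legs 90 mm apart on centres, end nuts 51 mm in diameter. Point: midway between the legs, half-way up; z up through the crown, x leg to leg, y across the pipe. Crown: pipe 40 mm thick, axis 42.5 mm above the point, underside 22.5 mm above it; inside radius 25 mm.
- bend2_mid (a point): White PVC U-bend of 40 mm pipe, 150 g, stood like an arch on its open ends; 2 or 3 alike (None: absent). 125 mm high, 141 wide; legs 90 mm apart on centres, end nuts 51 mm in diameter. Point: midway between the legs, half-way up; z up through the crown, x leg to leg, y across the pipe. Crown: pipe 40 mm thick, axis 42.5 mm above the point, underside 22.5 mm above it; inside radius 25 mm.
- bend3_mid (a point): White PVC U-bend of 40 mm pipe, 150 g, stood like an arch on its open ends; 2 or 3 alike (None: absent). 125 mm high, 141 wide; legs 90 mm apart on centres, end nuts 51 mm in diameter. Point: midway between the legs, half-way up; z up through the crown, x leg to leg, y across the pipe. Crown: pipe 40 mm thick, axis 42.5 mm above the point, underside 22.5 mm above it; inside radius 25 mm.
- cup1_mid (a point): White hard-silicone sealing cup, round, 42 mm in diameter and 32 mm tall, open at the top, about 30 g; there are two or three alike (None if absent). This point is its centre, half-way up; z is its axis.
- cup2_mid (a point): White hard-silicone sealing cup, round, 42 mm in diameter and 32 mm tall, open at the top, about 30 g; there are two or three alike (None if absent). This point is its centre, half-way up; z is its axis.
- cup3_mid (a point): White hard-silicone sealing cup, round, 42 mm in diameter and 32 mm tall, open at the top, about 30 g; there are two or three alike (None if absent). This point is its centre, half-way up; z is its axis.
- jar: Glass jar with a steel screw lid, 72 mm in diameter, 105 mm tall, loose, at the back of the bench. Origin: centre of its underside. Not to be disturbed.
- grease_tin: Round aluminium grease tin, 66 mm in diameter, 44 mm tall, loose, standing among the U-bends. Origin: centre of its underside. Not to be knocked over.
- thread_tape: Spool of thread-seal tape lying flat, 52 mm in diameter, 15 mm tall, loose, near the sealing cups. Origin: centre of its underside.
Not all that is in view belongs to the job. Leave any black, purple or turquoise look-alike of the part that bears cup2_mid alone.

How it is judged:
By the outcome, as a careful person would: the job done as asked, in the order asked, and still so for the second after the job is handed in, with the robot touching nothing.
Of bend1, bend2, bend3 only 2 to 3 are there at a start; the rules pass over those that are not, and their reading is None.
Of cup1, cup2, cup3 only 2 to 3 are there at a start; the rules pass over those that are not, and their reading is None.
At some moment in a run one of cup1, cup2, cup3 may be knocked a few centimetres aside while the robot is not near it.
It also fails if it takes over 200 s, if anything falls off the work surface, if the arm or the gripper's body presses on something with over 40 N, if the wrist force passes 120 N, or if a joint passes its speed limit or range.

## Working session

There is one attempt and no reset: what is moved stays moved. The work goes in short steps, Python scripts to look and compute and a shell command to move; the robot and the scene stay as the last step left them, time stands still between calls to the robot, and variables do not carry over. Pictures are saved under pics/ and viewed, and the job is handed in when it is done.

```bash
ls; mkdir -p pics; python3 - <<'E'
from plant import ctrl, imaging
import cv2
print(ctrl.get_state())
for c in ("scene","top","wrist"):
    im=imaging.read_camera(c); cv2.imwrite(f"pics/{c}0.png",im[:,:,::-1]); print(c,imaging.camera_info(c))
E
```

```text
pics
{'time': 0.0, 'qpos': array([-1.25099116e+00,  2.87186752e-01,  1.57814700e+00,  1.39267323e-05,
        1.27860318e+00, -1.49971230e-01]), 'dq': array([ 1.20743968e-03, -1.35479215e-05,  1.50625702e-03, -5.23408851e-04,
        1.31866441e-04, -7.56708264e-04]), 'joint_efforts': array([-8.79395557e-04, -4.05988812e+01, -2.92625087e+01, -2.25495460e-04,
        5.82819484e-03, -3.12350934e-06]), 'eef_pos': array([ 0.30540544, -0.60123444,  0.22994936]), 'tcp_rot': array([ 9.72540168e-01,  2.32732136e-01, -9.27731206e-05, -1.16848147e-03]), 'contact_force': array([ 0.09173483,  0.57975638, -0.33304325]), 'wrist_torque': array([ 0.01252986,  0.02180059, -0.00837738]), 'opening': 1.0006663898586927}
scene {'intrinsics': array([[522.88738878,   0.        , 288.8311288 ],
       [  0.        , 522.88738878, 218.08617855],
       [  0.        ,   0.        ,   1.        ]]), 'origin': array([0.97168148, 0.40766437, 1.03480863]), 'attitude': array([ 0.35698834,  0.89123198, -0.25676966, -0.11105957])}
top {'intrinsics': array([[451.69738945,   0.        , 278.7835681 ],
       [  0.        , 451.69738945, 214.70992753],
       [  0.        ,   0.        ,   1.        ]]), 'origin': array([ 0.50896455, -0.00954848,  1.06473107]), 'attitude': array([ 0.70793234, -0.70613301,  0.0085202 , -0.01163542])}
wrist {'intrinsics': array([[291.01463173,   0.        , 282.28100781],
       [  0.        , 291.01463173, 210.6165506 ],
       [  0.        ,   0.        ,   1.        ]]), 'origin': array([ 0.3752598 , -0.5657898 ,  0.37244083]), 'attitude': array([ 0.84209585, -0.51667283, -0.0815641 ,  0.13141939])}
```

View pics/top0.png

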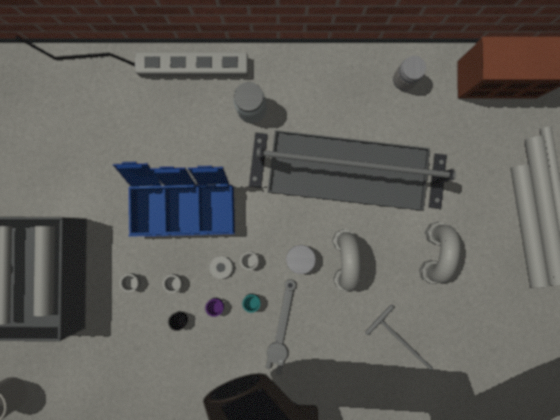

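View pics/scene0.png

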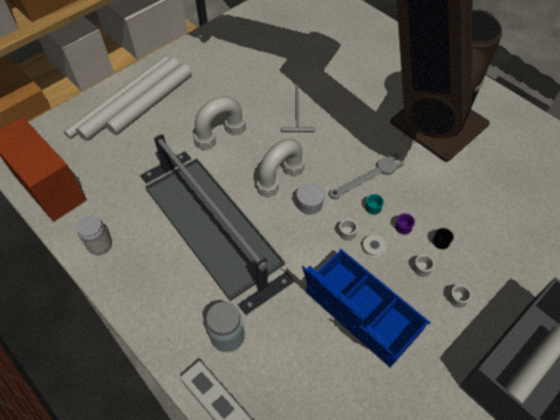

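View pics/wrist0.png

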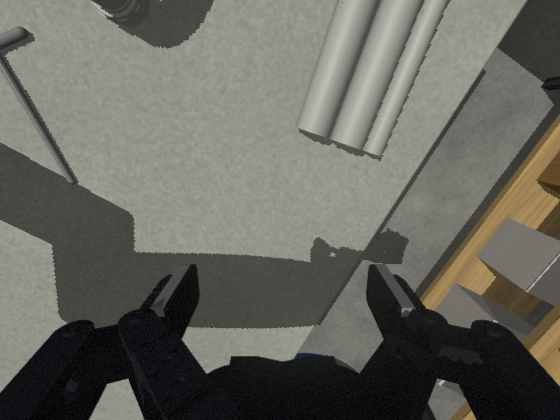

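```bash
cat > h.py <<'E'
import numpy as np, cv2
from scipy.spatial.transform import Rotation as R
from scipy.spatial import ConvexHull
from plant import ctrl, imaging
CI={c:imaging.camera_info(c) for c in("scene","top")}
def cam(c): 
    i=CI.get(c) or imaging.camera_info(c)
    return i["intrinsics"],np.array(i["origin"]),R.from_quat(i["attitude"]).as_matrix()
def proj(c,P,ci=None):
    K,o,A=ci or cam(c); q=(np.atleast_2d(P)-o)@A; q=q@K.T; return q[:,:2]/q[:,2:]
def back(c,uv,z,ci=None):
    K,o,A=ci or cam(c); d=A@np.linalg.inv(K)@np.array([uv[0],uv[1],1.]); return o+d*(z-o[2])/d[2]
def tri(obs): # [(cam,uv)]
    M=np.zeros((3,3));b=np.zeros(3)
    for c,uv in obs:
        K,o,A=cam(c); d=A@np.linalg.inv(K)@np.array([uv[0],uv[1],1.]); d/=np.linalg.norm(d)
        Pm=np.eye(3)-np.outer(d,d); M+=Pm;b+=Pm@o
    return np.linalg.solve(M,b)
def snap(c,name):
    im=imaging.read_camera(c); cv2.imwrite(f"pics/{name}.png",im[:,:,::-1]); return im
def pose():
    s=ctrl.get_state(); m=R.from_quat(s["tcp_rot"]).as_matrix()
    return np.array(s["eef_pos"]),m,s
def go(x,y,z,jawdeg=None,txdeg=None):
    """print shift rows to target; jawdeg = world angle of the jaw (tool y) line"""
    p,m,s=pose(); d=m.T@(np.array([x,y,z])-p)/0.025
    yaw=np.degrees(np.arctan2(m[1,1],m[0,1])); t=0
    if jawdeg is not None:
        t=-(jawdeg-yaw); t=(t+90)%180-90
    print("to",np.round([x,y,z],4),"shift",np.round(d,2),"turn",round(t/5,2),"now",np.round(p,4),"jaw",round(yaw%180,1),"q6",round(s["qpos"][5],2),"t",round(s["time"],2))
def st():
    p,m,s=pose(); print("t",round(s["time"],2),"tcp",np.round(p,4),"jaw",round(np.degrees(np.arctan2(m[1,1],m[0,1]))%180,1),"F",np.round(s["contact_force"],1),"open",round(s["opening"],3),"q",np.round(s["qpos"],2),"tilt",np.round(m[:,2],3))
# models
def bendpts():
    P=[];a=np.linspace(0,2*np.pi,24,endpoint=False)
    for t in np.linspace(0,np.pi,25):
        for b in a: P.append([(45+20*np.cos(b))*np.cos(t),20*np.sin(b),-2.5+(45+20*np.cos(b))*np.sin(t)])
    for sx in(-45,45):
        for z in np.linspace(-62,-3,8):
            for b in a: P.append([sx+20*np.cos(b),20*np.sin(b),z])
        for z in np.linspace(-62.5,-38,4):
            for b in a: P.append([sx+25.5*np.cos(b),25.5*np.sin(b),z])
    return np.array(P)/1000
BP=bendpts()
def rend(c,P,k=7):
    m=np.zeros((420,560),np.uint8)
    for u,v in proj(c,P):
        if -50<u<650 and -50<v<500: cv2.circle(m,(int(round(u*16)),int(round(v*16))),int(2.0*16),1,-1,shift=4)
    m=cv2.morphologyEx(m,cv2.MORPH_CLOSE,np.ones((k,k),np.uint8)); return cv2.erode(m,np.ones((3,3),np.uint8))
E
cat > look.py <<'E'
from h import *
ims={c:snap(c,c+"1") for c in("scene","top")}
vis={c:ims[c][:,:,::-1].copy() for c in ims}
for n in["bend1_mid","cup1_mid","jar","grease_tin","thread_tape","lid1","organizer"]:
    for c in("top","scene"):
        for d in imaging.silhouettes(c,n):
            m=d["mask"];ys,xs=np.where(m)
            print(c,n,round(d["p"],2),np.round(d["uv"],1),m.sum(),"col",ims[c][m].mean(0).round(), "bb",xs.min(),xs.max(),ys.min(),ys.max())
E
python3 look.py
```

```text
top bend1_mid 0.92 [343.1 259.4] 1304 col [115. 115. 109.] bb 332 359 229 291
scene bend1_mid 0.68 [365.5 302.8] 6998 col [ 7. 34. 86.] bb 303 428 250 366
scene bend1_mid 0.61 [275.3 164.3] 1628 col [122. 120. 112.] bb 257 303 139 197
top cup1_mid 0.84 [172.3 281. ] 299 col [106. 106. 101.] bb 162 181 273 292
scene cup1_mid 0.77 [420.4 264.8] 358 col [106. 105.  98.] bb 413 433 255 276
top jar 0.7 [248.5 102.2] 1021 col [93. 94. 92.] bb 233 264 82 121
top jar 0.45 [247.5 262.4] 247 col [115. 115. 110.] bb 240 256 252 269
scene jar 0.82 [223.4 329.3] 1561 col [ 99. 101.  98.] bb 206 244 302 352
scene jar 0.66 [345.4 228.8] 353 col [115. 113. 106.] bb 338 357 219 241
top grease_tin 0.64 [299.6 261.8] 663 col [130. 130. 129.] bb 286 314 245 273
scene grease_tin 0.7 [308.3 198.3] 772 col [119. 118. 118.] bb 295 324 182 214
scene grease_tin 0.35 [319.2 284.9] 565 col [10. 31. 73.] bb 302 332 266 304
top thread_tape 0.84 [223.2 268.5] 374 col [130. 130. 125.] bb 210 231 256 277
top thread_tape 0.36 [174.  175.7] 606 col [26. 39. 65.] bb 151 194 166 184
scene thread_tape 0.97 [374.1 245.6] 430 col [139. 138. 129.] bb 362 385 235 257
top lid1 0.85 [136.4 169.1] 803 col [27. 40. 65.] bb 113 160 161 185
top lid1 0.71 [169.5 173.9] 559 col [23. 37. 63.] bb 152 193 167 184
scene lid1 0.87 [377.  340.4] 401 col [ 5. 34. 89.] bb 359 392 326 358
scene lid1 0.85 [349.2 313.8] 533 col [ 4. 27. 73.] bb 332 361 294 328
scene lid1 0.84 [316.4 280.1] 539 col [ 8. 29. 73.] bb 302 332 266 305
scene lid1 0.52 [420.7 263.7] 404 col [107. 106.  98.] bb 412 433 254 277
top organizer 0.53 [249.9 259.4] 266 col [116. 116. 110.] bb 240 257 252 269
scene organizer 0.71 [361.  309.5] 6937 col [ 6. 34. 86.] bb 302 429 250 366
```

```bash
cat > look2.py <<'E'
from h import *
from scipy.optimize import minimize
acc={}
for k in range(3):
  for c in("top","scene"):
    im=imaging.read_camera(c)
    for n in["bend1_mid","cup1_mid"]:
        for d in imaging.silhouettes(c,n):
            col=im[d["mask"]].mean(0)
            if d["p"]>.3 and np.ptp(col)<30 and col.mean()>80: acc.setdefault((n,c),[]).append((d["uv"],d["mask"],d["p"]))
out={}
for k,v in acc.items():
    for uv,m,p in v: print(k,np.round(uv,1),m.sum(),round(p,2))
import pickle; pickle.dump(acc,open("acc.pkl","wb"))
st()
E
python3 look2.py
```

```text
('bend1_mid', 'top') [343.4 263.2] 1296 0.57
('bend1_mid', 'top') [347.5 261.9] 1346 0.7
('bend1_mid', 'top') [343.7 259.3] 1309 0.67
('cup1_mid', 'top') [170.4 283.1] 309 0.74
('cup1_mid', 'top') [170.6 282.8] 335 0.5
('cup1_mid', 'top') [169.  283.1] 338 0.74
('bend1_mid', 'scene') [275.7 165.2] 1763 0.75
('bend1_mid', 'scene') [277.8 160.9] 1619 0.64
('cup1_mid', 'scene') [422.5 263.5] 370 0.81
('cup1_mid', 'scene') [421.9 264.1] 359 0.71
('cup1_mid', 'scene') [421.8 263. ] 349 0.67
t 1.85 tcp [ 0.3056 -0.6018  0.2313] jaw 116.9 F [-1.  -0.3 -0.5] open 0.996 q [-1.25  0.29  1.58 -0.    1.28 -0.15] tilt [ 0. -0. -1.]
```

```bash
python3 - <<'E'
import cv2
a=cv2.imread("pics/top0.png");b=cv2.imread("pics/scene0.png")
cv2.imwrite("pics/t_crop.png",cv2.resize(a[100:340,100:480],None,fx=2.1,fy=2.1,interpolation=cv2.INTER_CUBIC))
cv2.imwrite("pics/s_crop.png",cv2.resize(b[80:320,170:490],None,fx=2.4,fy=2.4,interpolation=cv2.INTER_CUBIC))
E
```

```text
(no output)
```

View pics/t_crop.png

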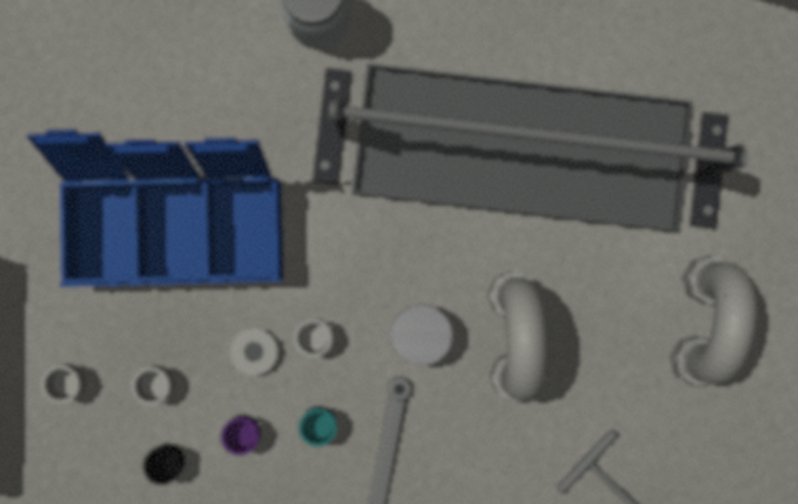

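View pics/s_crop.png

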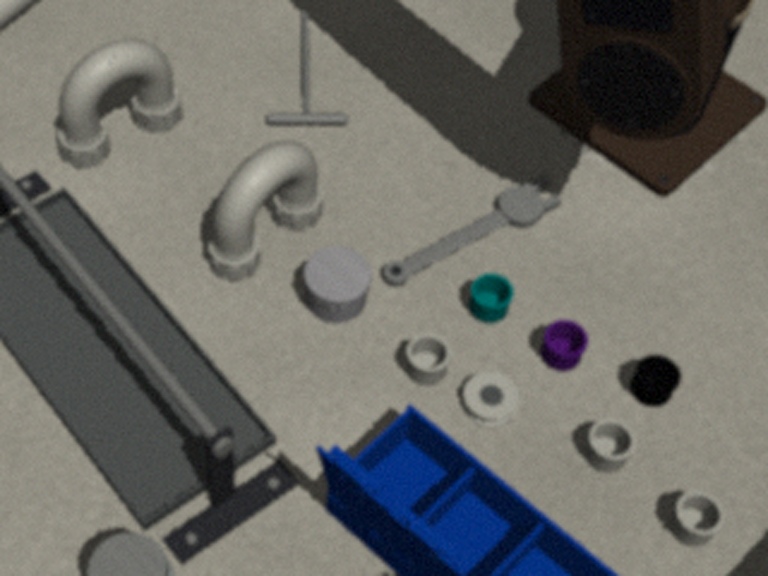

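```bash
cat > fit.py <<'E'
from h import *
from scipy.optimize import minimize
a=np.linspace(0,2*np.pi,32,endpoint=False)
CP=np.array([[.021*np.cos(b),.021*np.sin(b),z] for z in(-.016,-.008,0,.008,.016) for b in a]+[[r*np.cos(b),r*np.sin(b),.016] for r in(.007,.014) for b in a])
def place(P,x,y,z,yaw): return P@R.from_euler("z",yaw).as_matrix().T+[x,y,z]
def gc(im,m0,dil=9,ero=5):
    g=np.full(m0.shape,cv2.GC_BGD,np.uint8)
    g[cv2.dilate(m0,np.ones((dil,dil)))>0]=cv2.GC_PR_BGD
    g[m0>0]=cv2.GC_PR_FGD
    g[cv2.erode(m0,np.ones((ero,ero)))>0]=cv2.GC_FGD
    ys,xs=np.where(m0); y0,y1,x0,x1=max(ys.min()-25,0),ys.max()+25,max(xs.min()-25,0),xs.max()+25
    sub=im[y0:y1,x0:x1][:,:,::-1].copy(); gs=g[y0:y1,x0:x1].copy()
    cv2.grabCut(sub,gs,None,np.zeros((1,65)),np.zeros((1,65)),4,cv2.GC_INIT_WITH_MASK)
    r=np.zeros_like(m0); r[y0:y1,x0:x1]=((gs==1)|(gs==3)); return r
def fit(P,z,guess,ims,masks=None,yawfree=True,k=7,iters=2):
    x=np.array(guess,float)
    for it in range(iters):
        ms={}
        for c in ims: 
            ms[c]=gc(ims[c],rend(c,place(P,x[0],x[1],z,x[2]),k),11 if it==0 else 7,5)
        B={c:cv2.GaussianBlur(ms[c].astype(np.float32),(0,0),1.2) for c in ms}
        def cost(q):
            e=0
            for c in ms:
                r=cv2.GaussianBlur(rend(c,place(P,q[0],q[1],z,q[2] if yawfree else 0),k).astype(np.float32),(0,0),1.2)
                e+=((r-B[c])**2).sum()/max(B[c].sum(),1)
            return e
        s=minimize(cost,x,method="Nelder-Mead",options=dict(initial_simplex=x+np.array([[0,0,0],[.01,0,0],[0,.01,0],[0,0,.15 if yawfree else 0.01]]),maxfev=150,xatol=2e-4,fatol=1e-4)); x=s.x
    return x,s.fun,ms
def draw(vis,c,P,col):
    m=rend(c,P); cs,_=cv2.findContours(m,0,1); cv2.drawContours(vis,cs,-1,col,1)
E
cat > f1.py <<'E'
from fit import *
ims={c:imaging.read_camera(c) for c in("top","scene")}
vis={c:ims[c][:,:,::-1].copy() for c in ims}
for nm,uv,yaw in(("A",(349,261),0.0),("B",(447,253),-.1)):
    g=back("top",uv,.11)
    x,f,_=fit(BP,.0625,[g[0],g[1],yaw],ims)
    print("bend",nm,np.round(g,3),np.round(x,4),"yawdeg",round(np.degrees(x[2]),1),"cost",round(f,3))
    for c in ims: draw(vis[c],c,place(BP,x[0],x[1],.0625,x[2]),(0,0,255))
for nm,uv in(("1",(130,282)),("2",(174,283)),("3",(250,261))):
    g=back("top",uv,.025)
    x,f,_=fit(CP,.016,[g[0],g[1],0],ims,yawfree=False)
    print("cup",nm,np.round(g,3),np.round(x,4),"cost",round(f,3))
    for c in ims: draw(vis[c],c,place(CP,x[0],x[1],.016,0),(0,0,255))
cv2.imwrite("pics/f_top.png",cv2.resize(vis["top"][130:340,100:480],None,fx=2.1,fy=2.1))
cv2.imwrite("pics/f_scene.png",cv2.resize(vis["scene"][80:320,170:490],None,fx=2.4,fy=2.4))
E
python3 f1.py
```

```text
bend A [ 0.439 -0.154  0.11 ] [ 0.4375 -0.156   0.0327] yawdeg 1.9 cost 0.125
bend B [ 0.456 -0.36   0.11 ] [ 0.4559 -0.3634 -0.1111] yawdeg -6.4 cost 0.1
cup 1 [0.383 0.336 0.025] [0.3822 0.331  0.0075] cost 0.223
cup 2 [0.381 0.235 0.025] [0.3818 0.2344 0.0038] cost 0.249
cup 3 [0.432 0.061 0.025] [0.4337 0.0553 0.0064] cost 0.21
```

View pics/f_top.png

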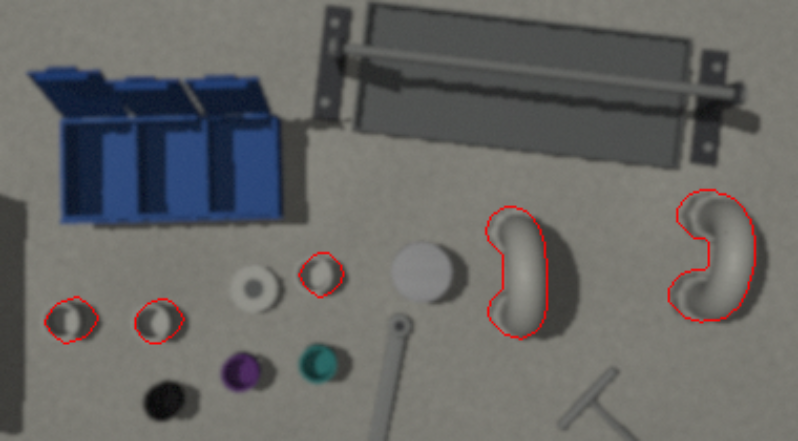

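View pics/f_scene.png

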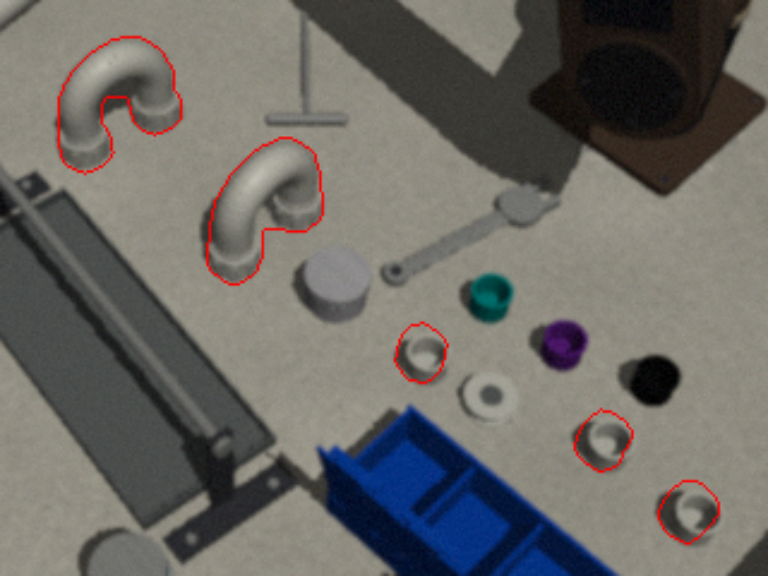

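```bash
cat > bar.py <<'E'
from fit import *
ims={c:np.mean([imaging.read_camera(c).astype(float).mean(2) for _ in range(2)],axis=0) for c in("top","scene")}
def line(c,e0,e1,w=8):
    e0,e1=np.array(e0,float),np.array(e1,float); d=(e1-e0)/np.linalg.norm(e1-e0); n=np.array([-d[1],d[0]])
    P=[]
    for s in np.linspace(.1,.9,60):
        b=e0+s*(e1-e0); t=np.arange(-w,w+.01,.25); q=b+t[:,None]*n
        v=cv2.remap(ims[c].astype(np.float32),q[:,0].astype(np.float32).reshape(1,-1),q[:,1].astype(np.float32).reshape(1,-1),cv2.INTER_LINEAR)[0]
        v=cv2.GaussianBlur(v.reshape(1,-1),(0,0),1.5)[0]; th=(v.max()+np.median(v))/2
        i=v.argmax(); lo=i
        while lo>0 and v[lo]>th: lo-=1
        hi=i
        while hi<len(v)-1 and v[hi]>th: hi+=1
        P.append(b+n*(t[lo]+t[hi])/2)
    P=np.array(P)
    vx,vy,x0,y0=cv2.fitLine(P.astype(np.float32),cv2.DIST_HUBER,0,.01,.01).ravel()
    r=np.abs((P-[x0,y0])@[-vy,vx]); print(c,"resid",r.mean().round(2),r.max().round(2)); return np.array([x0,y0]),np.array([vx,vy])
for c,e0,e1 in(("top",(266,153),(448,174)),("scene",(165,145),(262,265))):
    x0,v=line(c,e0,e1)
    A=back(c,x0-v*60,.115);B=back(c,x0+v*60,.115)
    d=B-A; 
    if d[1]<0:d=-d
    yaw=np.degrees(np.arctan2(d[1],d[0])); f=lambda y:A+d*(y-A[1])/d[1]
    print(c,"yaw",yaw.round(2),"x at y=-.05,-.15,-.25",[f(y)[0].round(4) for y in(-.05,-.15,-.25)])
for e in((263,152),(452,175)): print("end",back("top",e,.115).round(4))
E
python3 bar.py
python3 - <<'E'
import cv2
a=cv2.imread("pics/top0.png");cv2.imwrite("pics/bar.png",cv2.resize(a[120:220,230:480],None,fx=3.2,fy=3.2,interpolation=cv2.INTER_CUBIC))
E
```

```text
top resid 0.12 4.76
top yaw 83.43 x at y=-.05,-.15,-.25 [np.float64(0.6592), np.float64(0.6477), np.float64(0.6362)]
scene resid 0.2 7.43
scene yaw 83.47 x at y=-.05,-.15,-.25 [np.float64(0.6594), np.float64(0.6479), np.float64(0.6365)]
end [0.6685 0.0284 0.115 ]
end [ 0.6206 -0.3698  0.115 ]
```

View pics/bar.png

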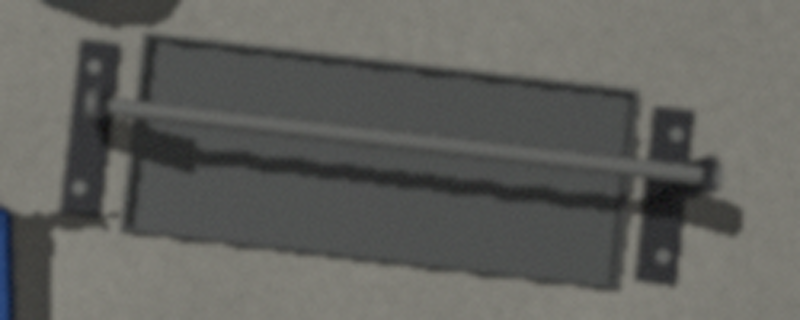

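```bash
python3 -c "
from h import *
go(.456,-.3632,.20,83.6);go(.456,-.3632,.087,83.6)"
```

```text
to [ 0.456  -0.3632  0.2   ] shift [ 9.69 -5.79  1.25] turn 6.66 now [ 0.3056 -0.6018  0.2313] jaw 116.9 q6 -0.15 t 2.15
to [ 0.456  -0.3632  0.087 ] shift [ 9.69 -5.79  5.77] turn 6.66 now [ 0.3056 -0.6018  0.2313] jaw 116.9 q6 -0.15 t 2.15
```

```bash
python3 -m creep '[9.7,-5.8,1.2,6.66, 9.7,-5.8,1.2,6.66, 9.7,-5.8,1.2,6.66, 9.7,-5.8,1.2,6.66, 9.7,-5.8,1.2,6.66, 9.7,-5.8,1.2,6.66, 9.7,-5.8,1.2,6.66, 9.7,-5.8,1.2,6.66, 9.7,-5.8,1.2,6.66, 9.7,-5.8,1.2,6.66, 9.7,-5.8,1.2,6.66, 9.7,-5.8,1.2,6.66, 9.7,-5.8,1.2,6.66]' 0 40; python3 -c "
from h import *
snap('wrist','w1'); st(); print(proj('wrist',[[.456,-.3632,.125]]))
go(.456,-.3632,.087,83.6)"
```

```text
time: 3.23
eef_pos: [0.4556, -0.364, 0.2015]
tcp_rot: [0.998, -0.057, 0.0, 0.0]
contact_force: [0.9, 0.3, 0.0]
opening: 0.998
t 3.28 tcp [ 0.4556 -0.3638  0.2014] jaw 83.5 F [ 0.1 -0.9 -0.9] open 1.002 q [-0.85  0.11  1.84 -0.    1.19  0.84] tilt [ 0. -0. -1.]
[[281.77508834 219.81405597]]
to [ 0.456  -0.3632  0.087 ] shift [ 0.01 -0.03  4.58] turn -0.02 now [ 0.4556 -0.3638  0.2014] jaw 83.5 q6 0.84 t 3.28
```

View pics/w1.png

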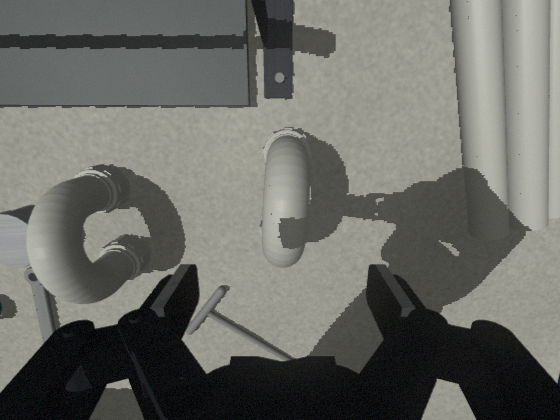

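```bash
python3 -m creep '[0,0.08,1.5,0, 0,0.08,3,0, 0,0.08,4,0, 0,0.08,4.6,0, 0,0.08,4.6,0, 0,0.08,4.6,0, 0,0.08,4.6,0]' 0 40; python3 -m creep '[0,0,0,0, 0,0,0,0, 0,0,0,0, 0,0,0,0, 0,0,0,0, 0,0,0,0, 0,0,0,0, 0,0,0,0, 0,0,0,0, 0,0,0,0]' 255 40; python3 -c "
from h import *
st(); snap('wrist','w2');snap('scene','s2')"
```

```text
time: 3.87
eef_pos: [0.4566, -0.366, 0.0879]
tcp_rot: [0.998, -0.056, 0.001, 0.001]
contact_force: [0.3, -0.9, 0.4]
opening: 1.001
time: 4.7
eef_pos: [0.4566, -0.3654, 0.0877]
tcp_rot: [0.998, -0.056, 0.001, 0.001]
contact_force: [-0.4, -0.1, 6.0]
opening: 0.461
t 4.7 tcp [ 0.4566 -0.3654  0.0877] jaw 83.6 F [-0.4 -0.1  6. ] open 0.461 q [-0.85  0.25  1.91  0.    0.99  0.83] tilt [ 0.001 -0.001 -1.   ]
```

View pics/w2.png

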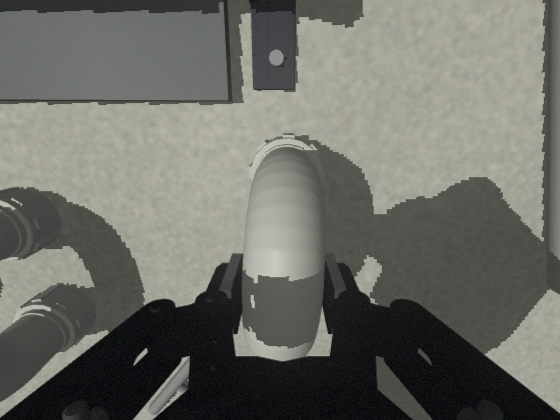

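View pics/s2.png

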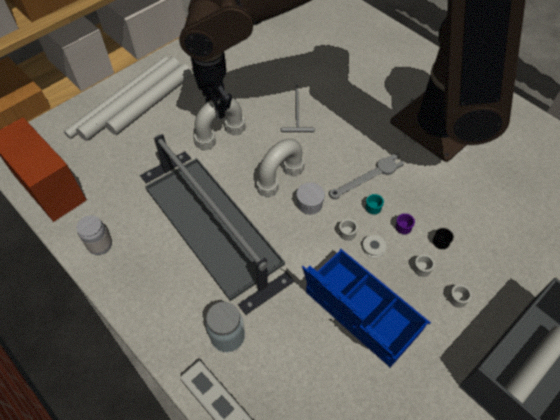

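```bash
python3 -c "
from h import *
go(.4566,-.3654,.245,83.45);go(.637,-.25,.245,83.45)"
```

```text
to [ 0.4566 -0.3654  0.245 ] shift [ 0.01  0.01 -6.29] turn 0.03 now [ 0.4566 -0.3654  0.0877] jaw 83.6 q6 0.83 t 4.8
to [ 0.637 -0.25   0.245] shift [ 6.67 -5.39 -6.29] turn 0.03 now [ 0.4566 -0.3654  0.0877] jaw 83.6 q6 0.83 t 4.8
```

```bash
python3 -m creep '[0,0,-1,0, 0,0,-2.4,0, 0,0,-4,0, 0,0,-5.5,0, 0,0,-6.3,0, 1,-0.8,-6.3,0, 2,-1.6,-6.3,0, 3.2,-2.6,-6.3,0, 4.4,-3.6,-6.3,0, 5.4,-4.4,-6.3,0, 6.2,-5,-6.3,0, 6.67,-5.39,-6.3,0, 6.67,-5.39,-6.3,0, 6.67,-5.39,-6.3,0, 6.67,-5.39,-6.3,0]'; python3 -c "
from h import *
st(); snap('wrist','w3');snap('top','t3');snap('scene','s3');go(.637,-.25,.124,83.45)"
```

```text
time: 6.05
eef_pos: [0.6356, -0.25, 0.2431]
tcp_rot: [0.998, -0.056, -0.001, -0.0]
contact_force: [-0.6, 0.2, -1.3]
opening: 0.456
t 6.05 tcp [ 0.6356 -0.25    0.2431] jaw 83.6 F [-0.6  0.2 -1.3] open 0.456 q [-0.52  0.3   1.54 -0.    1.3   1.16] tilt [-0.002  0.    -1.   ]
to [ 0.637 -0.25   0.124] shift [ 0.05 -0.02  4.79] turn 0.01 now [ 0.6356 -0.2504  0.2438] jaw 83.5 q6 1.16 t 6.2
```

View pics/w3.png

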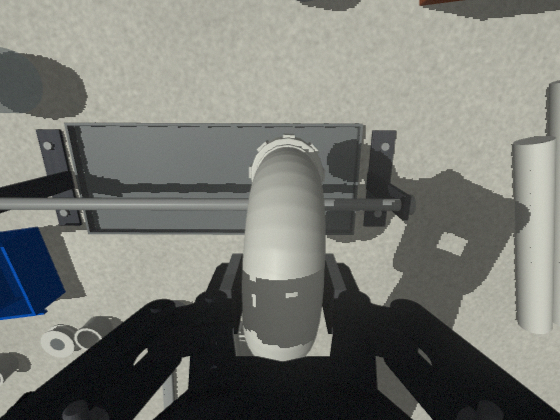

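View pics/s3.png

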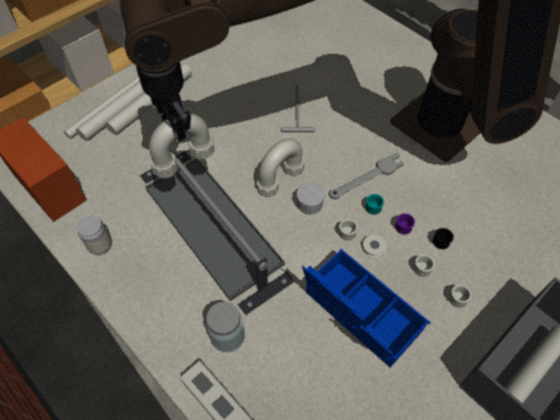

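```bash
python3 -m creep '[0.05,0,1,0, 0.05,0,2,0, 0.05,0,3,0, 0.05,0,3.6,0, 0.05,0,4,0, 0.05,0,4,0, 0.05,0,4,0]'; python3 -c "
from h import *
st(); snap('wrist','w4');go(.637,-.25,.1245,83.45)"
```

```text
time: 6.78
eef_pos: [0.6379, -0.2499, 0.1442]
tcp_rot: [0.998, -0.056, 0.0, 0.0]
contact_force: [0.6, -0.4, 0.3]
opening: 0.46
t 6.78 tcp [ 0.6379 -0.2499  0.1442] jaw 83.6 F [ 0.6 -0.4  0.3] open 0.46 q [-0.52  0.38  1.62 -0.    1.14  1.16] tilt [ 0. -0. -1.]
to [ 0.637  -0.25    0.1245] shift [-0.07 -0.    0.84] turn 0.03 now [ 0.6386 -0.2502  0.1455] jaw 83.6 q6 1.16 t 6.83
```

```bash
python3 -m creep '[0,0,0.4,0, 0,0,0.6,0, 0,0,0.7,0, 0,0,0.75,0, 0,0,0.8,0, 0,0,0.8,0, 0,0,0.8,0]'; python3 -c "
from h import *
st(); snap('wrist','w4');snap('scene','s4')"
```

```text
time: 7.42
eef_pos: [0.638, -0.2496, 0.124]
tcp_rot: [0.998, -0.056, 0.0, 0.0]
contact_force: [0.6, -0.7, -1.9]
opening: 0.457
t 7.42 tcp [ 0.638  -0.2496  0.124 ] jaw 83.6 F [ 0.6 -0.7 -1.9] open 0.457 q [-0.52  0.41  1.63 -0.    1.11  1.16] tilt [ 0. -0. -1.]
```

View pics/w4.png

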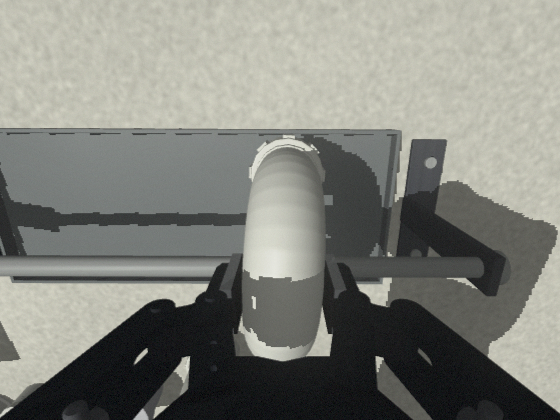

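```bash
python3 -m creep '[0,0,0.05,0, 0,0,0.08,0, 0,0,0.08,0, 0,0,0.08,0]'; python3 -m creep '[0,0,0.03,0, 0,0,0.06,0, 0,0,0.06,0, 0,0,0.06,0]'
```

```text
time: 7.85
eef_pos: [0.6384, -0.2497, 0.1231]
tcp_rot: [0.998, -0.056, 0.001, 0.0]
contact_force: [-0.2, 0.5, 4.1]
opening: 0.46
time: 8.18
eef_pos: [0.6387, -0.2496, 0.1229]
tcp_rot: [0.998, -0.056, 0.001, 0.0]
contact_force: [-2.7, 1.9, 8.3]
opening: 0.46
```

```bash
python3 -m creep '[0,0,-0.05,0, 0,0,-0.05,0, 0,0,-0.05,0]'; python3 -m creep '[0,0,0,0, 0,0,0,0, 0,0,0,0, 0,0,0,0, 0,0,0,0]' 90; python3 -c "
from h import *
st(); snap('wrist','w5');snap('scene','s5')"
```

```text
time: 8.43
eef_pos: [0.6385, -0.2497, 0.123]
tcp_rot: [0.998, -0.056, 0.001, 0.0]
contact_force: [-2.2, 2.0, 5.7]
opening: 0.456
time: 8.85
eef_pos: [0.6376, -0.2494, 0.1208]
tcp_rot: [0.998, -0.056, -0.0, -0.0]
contact_force: [-0.2, 0.6, -0.4]
opening: 0.644
t 8.85 tcp [ 0.6376 -0.2494  0.1208] jaw 83.6 F [-0.2  0.6 -0.4] open 0.644 q [-0.52  0.41  1.63 -0.    1.1   1.16] tilt [-0.001  0.    -1.   ]
```

View pics/w5.png

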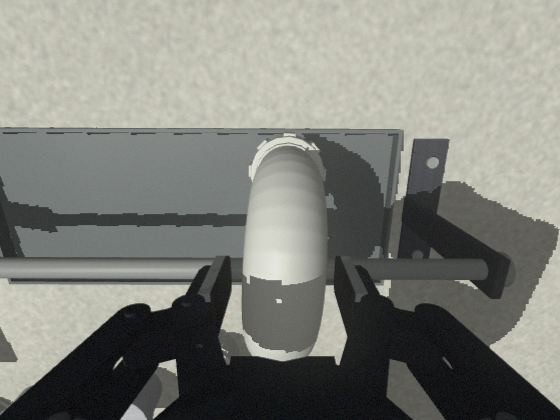

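Released and hanging at col 285. Rise straight up, then over to bend A.

```bash
python3 -m creep '[0,0,-0.6,0, 0,0,-1.6,0, 0,0,-3,0, 0,0,-4.4,0, 0,0,-4.6,0, 0,0,-4.6,0]'; python3 -c "
from h import *
st(); snap('scene','s5');snap('wrist','w6');go(.4375,-.156,.24,91.9);go(.4375,-.156,.087,91.9)"
```

```text
time: 9.45
eef_pos: [0.64, -0.2506, 0.2432]
tcp_rot: [0.998, -0.056, 0.005, 0.002]
contact_force: [-0.5, -0.9, 0.7]
opening: 0.647
t 9.45 tcp [ 0.64   -0.2506  0.2432] jaw 83.6 F [-0.5 -0.9  0.7] open 0.647 q [-0.52  0.3   1.54 -0.    1.29  1.16] tilt [ 0.009 -0.005 -1.   ]
to [ 0.4375 -0.156   0.24  ] shift [-8.38 -2.82 -0.12] turn -1.66 now [ 0.6378 -0.2494  0.237 ] jaw 83.6 q6 1.16 t 9.55
to [ 0.4375 -0.156   0.087 ] shift [-8.38 -2.83  6.  ] turn -1.66 now [ 0.6378 -0.2494  0.237 ] jaw 83.6 q6 1.16 t 9.55
```

View pics/w6.png

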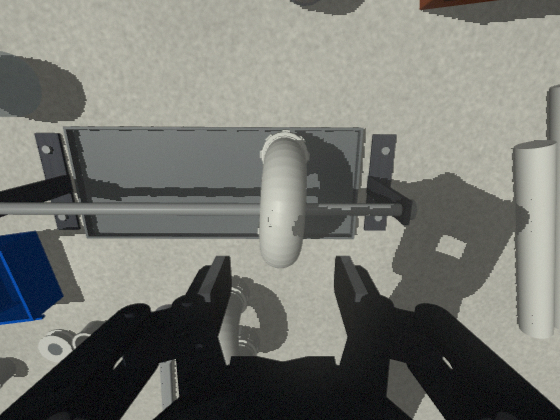

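View pics/s5.png

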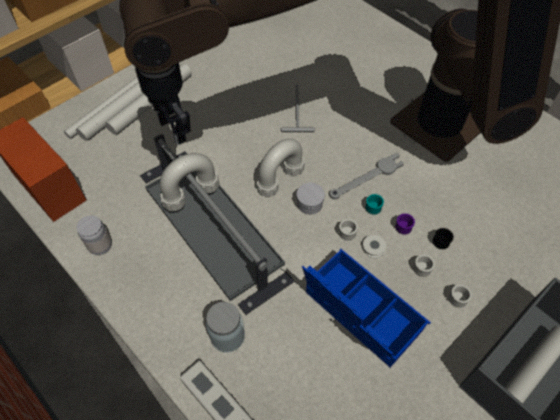

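```bash
python3 -m creep '[-2,-0.7,0,-0.5, -3.5,-1.2,0,-1, -5,-1.7,0,-1.6, -6.5,-2.2,0,-1.66, -7.8,-2.6,0,-1.66, -8.38,-2.82,0,-1.66, -8.38,-2.82,0,-1.66, -8.38,-2.82,1,-1.66, -8.38,-2.82,1.5,-1.66, -8.38,-2.82,1.5,-1.66, -8.38,-2.82,1.5,-1.66]' 10; python3 -c "
from h import *
st(); snap('wrist','w7');print(proj('wrist',[[.4375,-.156,.125]]));go(.4375,-.156,.087,91.9)"
```

```text
time: 10.47
eef_pos: [0.4372, -0.156, 0.1974]
tcp_rot: [1.0, 0.017, -0.002, -0.001]
contact_force: [0.6, 0.5, 0.3]
opening: 0.966
t 10.47 tcp [ 0.4372 -0.156   0.1974] jaw 91.9 F [0.6 0.5 0.3] open 0.966 q [-0.56 -0.16  2.11  0.    1.2   0.98] tilt [-0.003  0.002 -1.   ]
[[282.2798794  221.65937691]]
to [ 0.4375 -0.156   0.087 ] shift [-0.01 -0.01  4.47] turn 0.0 now [ 0.4378 -0.1564  0.1986] jaw 91.9 q6 0.98 t 10.52
```

View pics/w7.png

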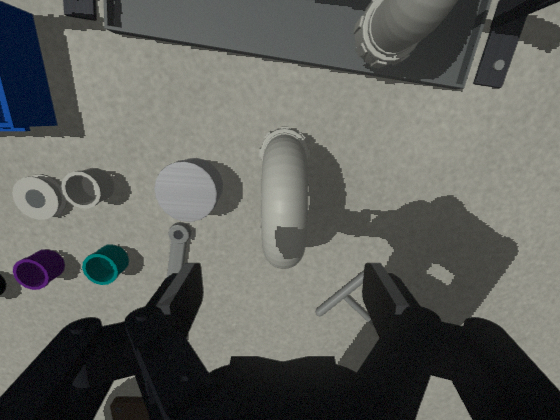

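```bash
python3 -m creep '[0,0.06,1.5,0, 0,0.06,3,0, 0,0.06,4,0, 0,0.06,4.47,0, 0,0.06,4.47,0, 0,0.06,4.47,0, 0,0.06,4.47,0]'; python3 -m creep '[0,0,0,0, 0,0,0,0, 0,0,0,0, 0,0,0,0, 0,0,0,0, 0,0,0,0, 0,0,0,0, 0,0,0,0, 0,0,0,0]' 255 40; python3 -c "
from h import *
st(); go(.4375,-.156,.245,83.45);go(.6563,-.085,.245,83.45)"
```

```text
time: 11.1
eef_pos: [0.4391, -0.1586, 0.0891]
tcp_rot: [1.0, 0.017, 0.001, 0.001]
contact_force: [1.0, -0.4, -0.3]
opening: 0.959
time: 11.85
eef_pos: [0.4381, -0.1581, 0.0885]
tcp_rot: [1.0, 0.017, 0.001, 0.0]
contact_force: [-1.6, 1.3, 6.7]
opening: 0.457
t 11.85 tcp [ 0.4381 -0.1581  0.0885] jaw 91.9 F [-1.6  1.3  6.7] open 0.457 q [-0.56 -0.01  2.19 -0.    0.96  0.97] tilt [ 0.001 -0.001 -1.   ]
to [ 0.4375 -0.156   0.245 ] shift [-0.02 -0.08 -6.26] turn 1.69 now [ 0.4381 -0.1581  0.0885] jaw 91.9 q6 0.97 t 11.85
to [ 0.6563 -0.085   0.245 ] shift [ 8.83 -2.62 -6.25] turn 1.69 now [ 0.4381 -0.1581  0.0885] jaw 91.9 q6 0.97 t 11.85
```

```bash
python3 -m creep '[0,0,-1,0, 0,0,-2.4,0, 0,0,-4,0, 0,0,-5.5,0, 0,0,-6.25,0, 1,-0.3,-6.25,0, 2.2,-0.6,-6.25,0.3, 3.6,-1,-6.25,0.8, 5,-1.5,-6.25,1.2, 6.4,-1.9,-6.25,1.5, 7.6,-2.3,-6.25,1.69, 8.4,-2.5,-6.25,1.69, 8.83,-2.62,-6.25,1.69, 8.83,-2.62,-6.25,1.69, 8.83,-2.62,-6.25,1.69, 8.83,-2.62,-6.25,1.69]'; python3 -c "
from h import *
st(); snap('wrist','w8');go(.656,-.085,.145,83.45)"
```

```text
time: 13.18
eef_pos: [0.6551, -0.0849, 0.2426]
tcp_rot: [0.998, -0.057, -0.001, -0.0]
contact_force: [-0.2, -0.3, -1.1]
opening: 0.458
t 13.18 tcp [ 0.6551 -0.0849  0.2426] jaw 83.5 F [-0.2 -0.3 -1.1] open 0.458 q [-0.28  0.25  1.6  -0.    1.29  1.4 ] tilt [-0.002  0.    -1.   ]
to [ 0.656 -0.085  0.145] shift [ 0.04 -0.01  3.92] turn -0.0 now [ 0.655  -0.0851  0.243 ] jaw 83.4 q6 1.4 t 13.23
```

View pics/w8.png

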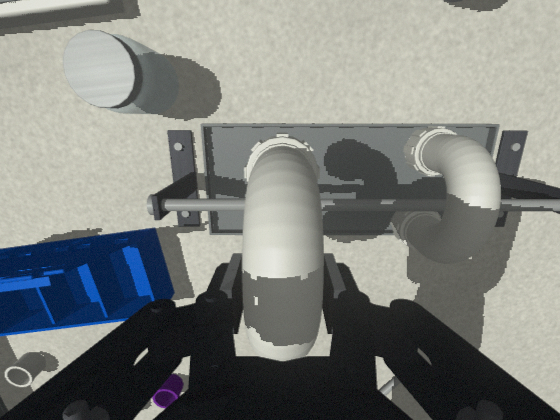

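```bash
python3 -m creep '[0,0,1,0, 0,0,2,0, 0,0,3,0, 0,0,3.6,0, 0,0,3.9,0, 0,0,4.2,0, 0,0,4.5,0, 0,0,4.7,0, 0,0,4.7,0, 0,0,4.7,0]'; python3 -c "
from h import *
st();"
```

```text
time: 14.07
eef_pos: [0.6563, -0.085, 0.1267]
tcp_rot: [0.998, -0.057, 0.0, 0.0]
contact_force: [0.1, 0.1, -1.7]
opening: 0.457
t 14.07 tcp [ 0.6563 -0.085   0.1267] jaw 83.5 F [ 0.1  0.1 -1.7] open 0.457 q [-0.28  0.35  1.69 -0.    1.1   1.4 ] tilt [ 0.001 -0.    -1.   ]
```

```bash
python3 -m creep '[0,0,0.06,0, 0,0,0.1,0, 0,0,0.1,0, 0,0,0.1,0]'; python3 -m creep '[0,0,0.03,0, 0,0,0.06,0, 0,0,0.06,0, 0,0,0.06,0]'
```

```text
time: 14.4
eef_pos: [0.6565, -0.0849, 0.1242]
tcp_rot: [0.998, -0.057, 0.001, 0.0]
contact_force: [0.7, 0.4, -0.1]
opening: 0.453
time: 14.73
eef_pos: [0.6568, -0.085, 0.124]
tcp_rot: [0.998, -0.057, 0.001, 0.0]
contact_force: [-1.8, 0.5, 5.3]
opening: 0.457
```

```bash
python3 -m creep '[0,0,-0.03,0, 0,0,-0.03,0, 0,0,-0.03,0, 0,0,-0.03,0, 0,0,-0.03,0, 0,0,-0.03,0, 0,0,-0.03,0]' 90; python3 -m creep '[0,0,-0.6,0, 0,0,-1.6,0, 0,0,-3,0, 0,0,-4.4,0, 0,0,-5,0, 0,0,-5,0]'; python3 -c "
from h import *
st(); snap('scene','s9');snap('wrist','w9')"
```

```text
time: 15.32
eef_pos: [0.6559, -0.0848, 0.1226]
tcp_rot: [0.998, -0.057, -0.0, -0.0]
contact_force: [-0.6, -0.2, -0.2]
opening: 0.647
time: 15.82
eef_pos: [0.6588, -0.0855, 0.2562]
tcp_rot: [0.998, -0.057, 0.006, 0.001]
contact_force: [0.0, -0.6, 0.9]
opening: 0.645
t 15.82 tcp [ 0.6588 -0.0855  0.2562] jaw 83.5 F [ 0.  -0.6  0.9] open 0.645 q [-0.28  0.24  1.59 -0.    1.3   1.4 ] tilt [ 0.012 -0.004 -1.   ]
```

View pics/s9.png

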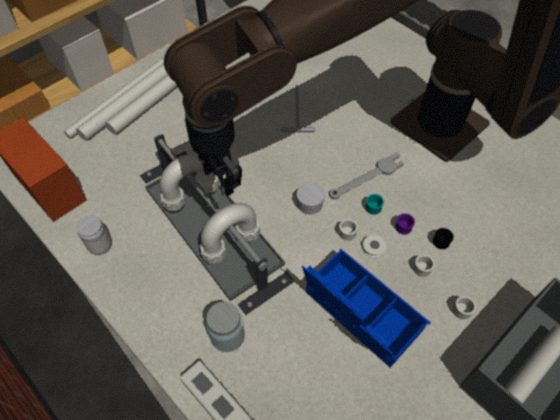

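View pics/w9.png

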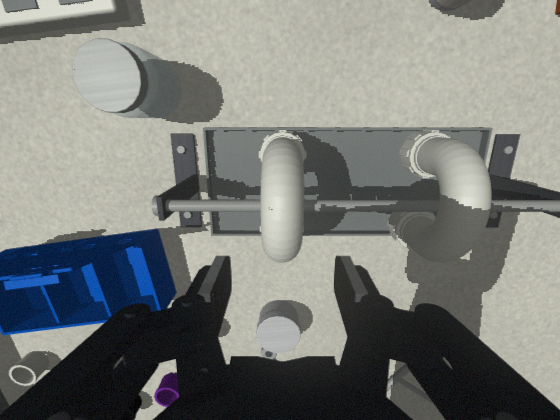

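```bash
python3 - <<'E'
from h import *
im=snap('top','t10')
for uv in((129.5,185.7),(232.4,185.7),(234.3,235.7),(130,236.2)): print(back('top',uv,.056).round(4))
cv2.imwrite("pics/t10c.png",cv2.resize(im[150:300,90:290,::-1],None,fx=4,fy=4,interpolation=cv2.INTER_CUBIC))
E
```

```text
[0.6019 0.3297 0.056 ]
[0.6024 0.099  0.056 ]
[0.4906 0.0941 0.056 ]
[0.4889 0.3272 0.056 ]
```

View pics/t10c.png

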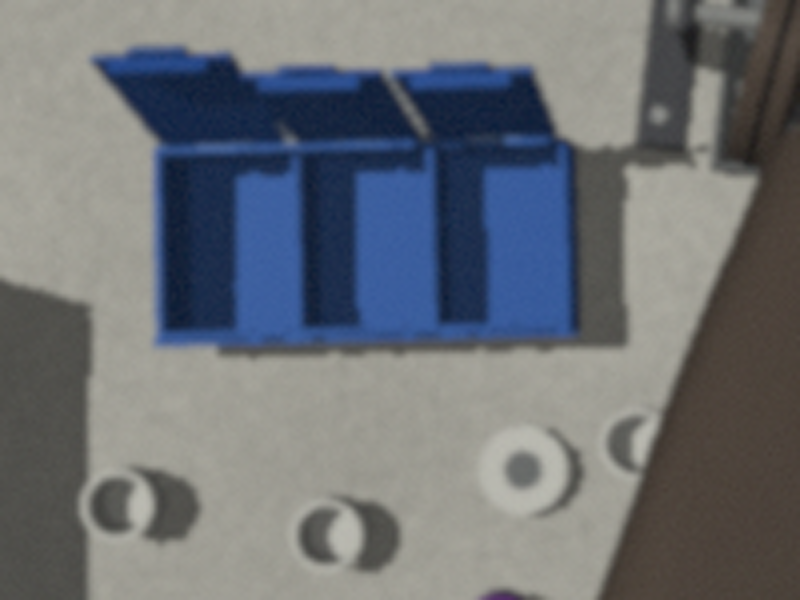

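```bash
python3 -c "
from h import *
go(.434,.055,.20,83.5)"
```

```text
to [0.434 0.055 0.2  ] shift [-9.44 -4.54  1.9 ] turn -0.01 now [ 0.6555 -0.0847  0.2472] jaw 83.5 q6 1.4 t 15.97
```

```bash
python3 -m creep '[-1.5,-0.7,0,-1.4, -3,-1.4,0,-2.8, -4.5,-2.2,0,-4.2, -6,-3,0,-5.6, -7.5,-3.7,0,-7, -8.7,-4.2,0.5,-8.4, -9.44,-4.54,1,-9.8, -9.44,-4.54,1.9,-11.2, -9.44,-4.54,1.9,-12.6, -9.44,-4.54,1.9,-14, -9.44,-4.54,1.9,-15.4, -9.44,-4.54,1.9,-16.8, -9.44,-4.54,1.9,-18.2, -9.44,-4.54,1.9,-19.3, -9.44,-4.54,1.9,-19.3, -9.44,-4.54,1.9,-19.3, -9.44,-4.54,1.9,-19.3]' 60 30; python3 -c "
from h import *
st(); snap('wrist','w11');snap('top','t11');print(proj('wrist',[[.434,.055,.032]]))
for d in imaging.silhouettes('wrist','cup1_mid'): 
  ys,xs=np.where(d['mask']); print(round(d['p'],2),np.round(d['uv'],1),xs.min(),xs.max(),ys.min(),ys.max())"
```

```text
time: 17.38
eef_pos: [0.4338, 0.0549, 0.1992]
tcp_rot: [0.708, 0.706, -0.001, -0.001]
contact_force: [-0.1, -0.9, -0.2]
opening: 0.763
t 17.38 tcp [0.4338 0.0549 0.1992] jaw 179.8 F [-0.1 -0.9 -0.2] open 0.763 q [-0.11 -0.23  2.17  0.    1.21 -0.1 ] tilt [-0.002  0.    -1.   ]
[[282.44219099 192.31131858]]
0.73 [266.7 120.8] 242 289 94 143
0.6 [230.   10.7] 202 247 0 27
0.55 [516.2 102.5] 463 559 45 156
```

View pics/w11.png

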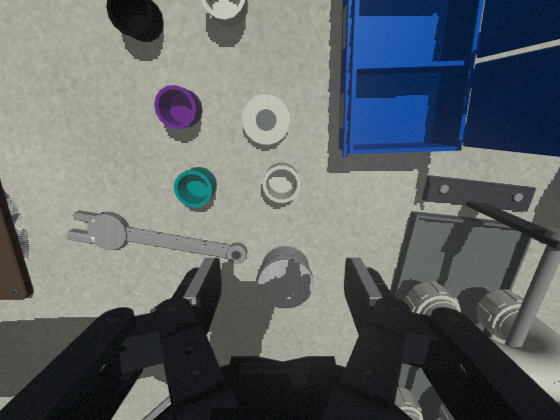

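View pics/t11.png

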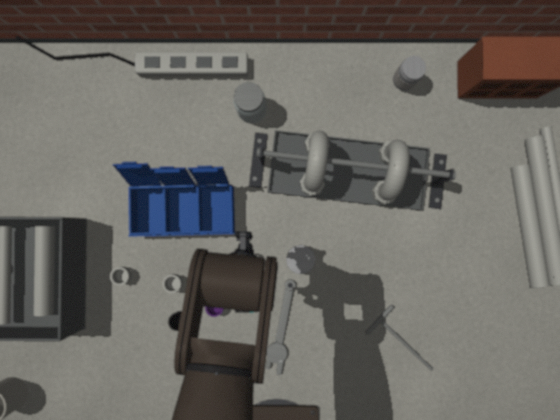

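```bash
python3 - <<'E'
from h import *
print(back('wrist',(281.5,182.5),.032).round(4), back('wrist',(281.5,186),.016).round(4))
im=cv2.imread("pics/w11.png");cv2.imwrite("pics/w11c.png",cv2.resize(im[80:230,220:340],None,fx=4,fy=4,interpolation=cv2.INTER_CUBIC))
E
```

```text
[0.4332 0.0659 0.032 ] [0.4331 0.0583 0.016 ]
```

View pics/w11c.png

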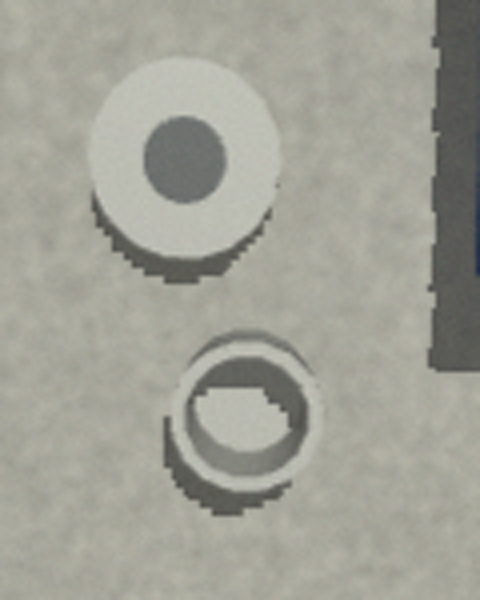

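```bash
python3 - <<'E'
from h import *
print('org corner front', back('wrist',(347,156),.056).round(4),'top',back('top',(234.4,235.5),.056).round(4))
print('tape', back('wrist',(265.5,119.5),.015).round(4),'top',back('top',(220.5,267.5),.015).round(4))
print('cup3', back('wrist',(281.8,184),.032).round(4),'top',back('top',(249.8,260.3),.032).round(4),'scene',back('scene',(170+427/2.4,80+350/2.4),.032).round(4))
print('tape scene',back('scene',(170+490/2.4,80+396/2.4),.015).round(4))
st()
E
```

```text
org corner front [0.4971 0.0973 0.056 ] top [0.491  0.0939 0.056 ]
tape [0.4161 0.1311 0.015 ] top [0.4161 0.1299 0.015 ]
cup3 [0.4335 0.0642 0.032 ] top [0.4342 0.0609 0.032 ] scene [0.4358 0.0643 0.032 ]
tape scene [0.4211 0.1334 0.015 ]
t 17.53 tcp [0.4343 0.0548 0.2   ] jaw 179.9 F [-0.1  0.8 -0.1] open 0.764 q [-0.11 -0.23  2.17  0.    1.21 -0.11] tilt [-0.001  0.    -1.   ]
```

```bash
python3 -c "
from h import *
go(.434,.0635,.007,180)"
```

```text
to [0.434  0.0635 0.007 ] shift [ 0.35 -0.01  7.72] turn -0.02 now [0.4343 0.0548 0.2   ] jaw 179.9 q6 -0.11 t 17.53
```

```bash
python3 -m creep '[0.35,0,1.5,0, 0.35,0,3,0, 0.35,0,4.5,0, 0.35,0,6,0, 0.35,0,6.8,0, 0.35,0,7.4,0, 0.35,0,7.7,0, 0.35,0,7.7,0, 0.35,0,7.7,0]'; python3 -c "
from h import *
st(); snap('wrist','w12')"
```

```text
time: 18.28
eef_pos: [0.4349, 0.0635, 0.0082]
tcp_rot: [0.707, 0.707, 0.0, 0.0]
contact_force: [-0.5, 0.3, 0.2]
opening: 0.762
t 18.28 tcp [0.4349 0.0635 0.0082] jaw 179.9 F [-0.5  0.3  0.2] open 0.762 q [-0.09  0.1   2.27  0.    0.77 -0.09] tilt [ 0. -0. -1.]
```

View pics/w12.png

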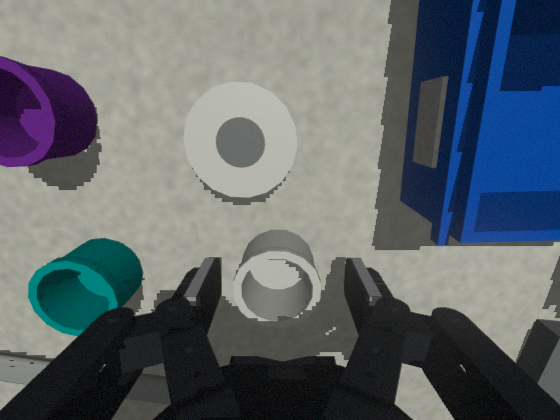

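```bash
python3 -m creep '[0,0,0,0, 0,0,0,0, 0,0,0,0, 0,0,0,0, 0,0,0,0, 0,0,0,0]' 255 30; python3 -c "
from h import *
st(); go(.434,.0635,.16,179);go(.540,.1365,.16,0.5);go(.540,.1365,.016,0.5)"
```

```text
time: 18.83
eef_pos: [0.4358, 0.0635, 0.0094]
tcp_rot: [0.707, 0.707, 0.001, 0.001]
contact_force: [-1.5, -0.4, 6.3]
opening: 0.481
t 18.83 tcp [0.4358 0.0635 0.0094] jaw 180.0 F [-1.5 -0.4  6.3] open 0.481 q [-0.09  0.09  2.27  0.    0.77 -0.09] tilt [ 0.003 -0.    -1.   ]
to [0.434  0.0635 0.16  ] shift [ 0.   -0.06 -6.03] turn 0.19 now [0.4358 0.0635 0.0094] jaw 180.0 q6 -0.09 t 18.83
to [0.54   0.1365 0.16  ] shift [ 2.92  4.18 -6.01] turn -0.11 now [0.4358 0.0635 0.0094] jaw 180.0 q6 -0.09 t 18.83
to [0.54   0.1365 0.016 ] shift [ 2.92  4.17 -0.25] turn -0.11 now [0.4358 0.0635 0.0094] jaw 180.0 q6 -0.09 t 18.83
```

```bash
python3 -m creep '[0,0,-1,0, 0,0,-2.4,0, 0,0,-3.8,0, 0,0,-4.6,0, 0.6,0.9,-4.8,0, 1.4,2,-4.8,0, 2.2,3.2,-4.8,0, 2.9,4.17,-4.8,0, 2.9,4.17,-4.8,0, 2.9,4.17,-4.8,0, 2.9,4.17,-4.8,0]'; python3 -c "
from h import *
st(); snap('wrist','w13');snap('top','t13');go(.54,.1365,.0155,0.5)"
```

```text
time: 19.75
eef_pos: [0.5378, 0.1359, 0.1273]
tcp_rot: [0.707, 0.707, -0.001, -0.0]
contact_force: [-0.0, -0.1, -0.1]
opening: 0.482
t 19.75 tcp [0.5378 0.1359 0.1273] jaw 180.0 F [-0.  -0.1 -0.1] open 0.482 q [ 0.06  0.13  1.96 -0.    1.05  0.06] tilt [-0.002 -0.    -1.   ]
to [0.54   0.1365 0.0155] shift [0.04 0.1  4.48] turn -0.11 now [0.5376 0.1355 0.1275] jaw 179.9 q6 0.07 t 19.85
```

View pics/w13.png

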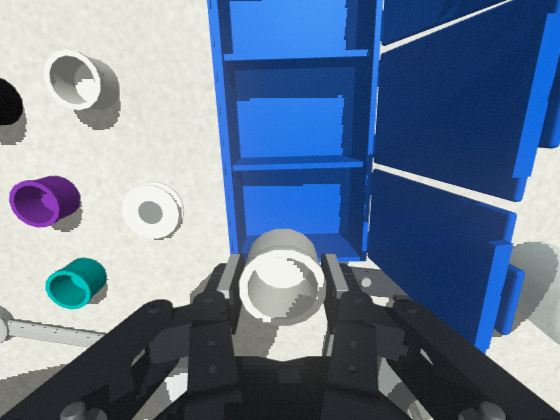

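View pics/t13.png

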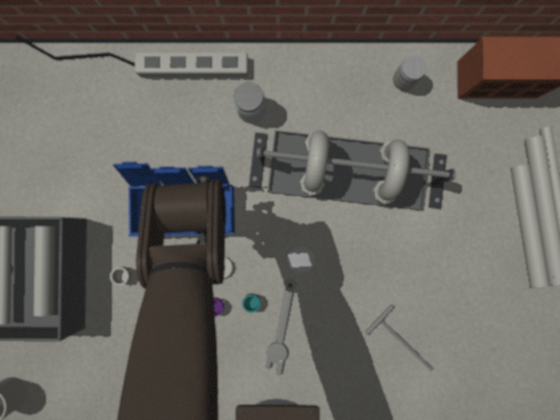

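```bash
python3 - <<'E'
from h import *
im=cv2.imread("pics/w13.png")
def org(x,y,phi):
    Rz=R.from_euler("z",phi,degrees=True).as_matrix()
    return lambda P:np.array(P)@Rz.T+[x,y,0]
for (x,y,phi),col in(((.546,.2125,.7),(0,0,255)),):
    T=org(x,y,phi)
    for q in([(-.054,-.116,.056),(.054,-.116,.056),(.054,.116,.056),(-.054,.116,.056)],[(-.05,-.112,.056),(.05,-.112,.056),(.05,-.04,.056),(-.05,-.04,.056)],[(-.05,-.036,.056),(.05,-.036,.056),(.05,.036,.056),(-.05,.036,.056)],[(-.05,-.112,.004),(.05,-.112,.004),(.05,-.04,.004),(-.05,-.04,.004)]):
        uv=proj('wrist',T(q)); cv2.polylines(im,[np.round(uv).astype(int)],True,col,1)
cv2.imwrite("pics/w13o.png",im)
E
```

```text
(no output)
```

View pics/w13o.png

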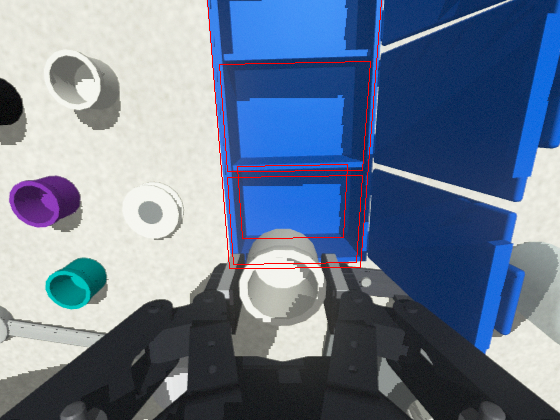

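```bash
python3 -m creep '[0.1,0.15,1,0, 0.12,0.17,2,0, 0.12,0.17,3,0, 0.12,0.17,3.9,0, 0.12,0.17,4.3,0, 0.12,0.17,4.48,0, 0.12,0.17,4.48,0, 0.12,0.17,4.48,0]'; python3 -c "
from h import *
st(); snap('wrist','w14')"
```

```text
time: 20.52
eef_pos: [0.5438, 0.1389, 0.017]
tcp_rot: [0.707, 0.707, 0.001, 0.001]
contact_force: [-0.2, 0.9, 0.0]
opening: 0.484
t 20.52 tcp [0.5438 0.1389 0.017 ] jaw 180.0 F [-0.2  0.9  0. ] open 0.484 q [ 0.07  0.31  1.98 -0.    0.84  0.07] tilt [ 0.002  0.    -1.   ]
```

View pics/w14.png

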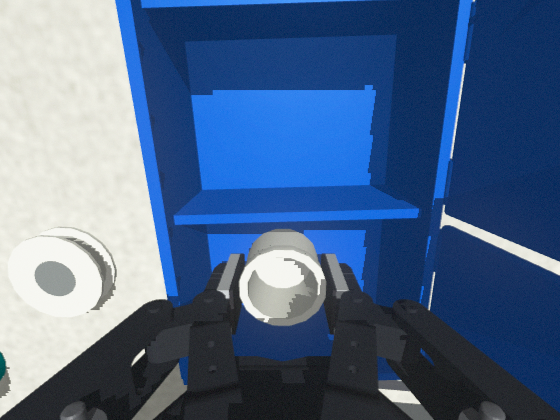

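```bash
python3 -m creep '[0,0,0,0, 0,0,0,0, 0,0,0,0, 0,0,0,0]' 95; python3 -m creep '[0,0,-1,0, 0,0,-2.5,0, 0,0,-4,0, 0,0,-5,0, 0,0,-5,0]'; python3 -c "
from h import *
st(); snap('wrist','w15');im=snap('top','t15');im2=snap('scene','s15')
cv2.imwrite('pics/t15c.png',cv2.resize(im[150:350,60:300,::-1],None,fx=3.3,fy=3,interpolation=cv2.INTER_CUBIC))
cv2.imwrite('pics/s15c.png',cv2.resize(im2[200:380,290:520,::-1],None,fx=3.3,fy=3.3,interpolation=cv2.INTER_CUBIC))
"
```

```text
time: 20.9
eef_pos: [0.5434, 0.139, 0.0165]
tcp_rot: [0.707, 0.707, 0.0, 0.0]
contact_force: [-0.9, 0.0, 0.6]
opening: 0.626
time: 21.32
eef_pos: [0.5474, 0.1395, 0.1485]
tcp_rot: [0.707, 0.707, 0.005, 0.004]
contact_force: [0.9, 1.7, 0.8]
opening: 0.625
t 21.32 tcp [0.5474 0.1395 0.1485] jaw 180.0 F [0.9 1.7 0.8] open 0.625 q [0.07 0.12 1.93 0.   1.08 0.07] tilt [ 0.013  0.001 -1.   ]
```

View pics/w15.png

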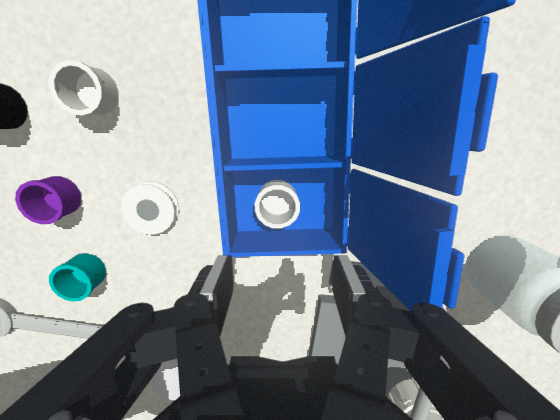

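View pics/s15c.png

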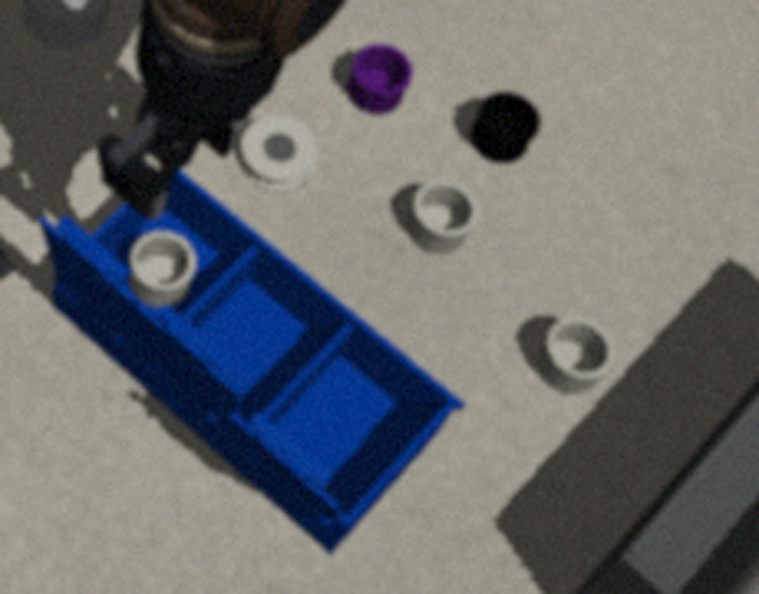

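```bash
python3 - <<'E'
from h import *
for n,a,b in(("cup2",(424.2,264.2),(172.5,283.5)),("cup1",(465.2,305.2),(119.8,276))):
    print(n,back('scene',a,.032).round(4),back('top',b,.032).round(4))
print('tin',back('top',(300.5,259.5),.044).round(4))
go(.382,.238,.15,0)
E
```

```text
cup2 [0.3875 0.244  0.032 ] [0.3809 0.2369 0.032 ]
cup1 [0.4013 0.3619 0.032 ] [0.3976 0.3575 0.032 ]
tin [ 0.4372 -0.0542  0.044 ]
to [0.382 0.238 0.15 ] shift [ 3.96 -6.43 -0.38] turn -0.01 now [0.5426 0.139  0.1405] jaw 180.0 q6 0.07 t 21.47
```

```bash
python3 -m creep '[1,-1.3,-0.4,0, 2,-2.8,-0.4,0, 3,-4.3,-0.4,0, 3.7,-5.6,-0.4,0, 4,-6.4,-0.4,0, 4,-6.4,-0.4,0, 4,-6.4,-0.4,0, 4,-6.4,-0.4,0]' 60; python3 -c "
from h import *
st(); im=snap('wrist','w16'); print(proj('wrist',[[.384,.24,.032]]))"
```

```text
time: 22.13
eef_pos: [0.3829, 0.2388, 0.1497]
tcp_rot: [0.707, 0.707, -0.001, -0.0]
contact_force: [-0.3, 0.6, 0.3]
opening: 0.767
t 22.13 tcp [0.3829 0.2388 0.1497] jaw 180.0 F [-0.3  0.6  0.3] open 0.767 q [ 0.33 -0.13  2.18 -0.    1.1   0.33] tilt [-0.002 -0.001 -1.   ]
[[283.0450794  204.06923753]]
```

View pics/w16.png

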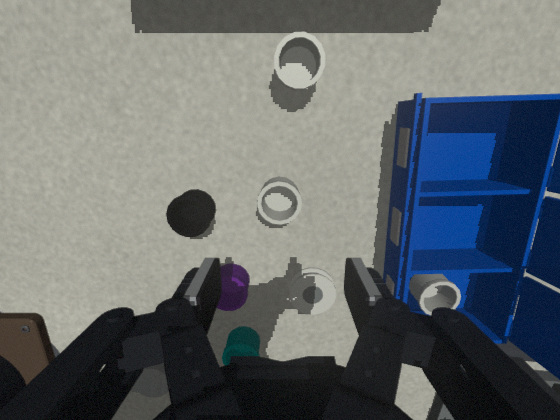

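```bash
python3 -c "
from h import *
print(back('wrist',(279,202.5),.032),back('wrist',(299.5,60),.032))
go(.3807,.2412,.0075,0)"
```

```text
[0.38023427 0.24152638 0.032     ] [0.39729282 0.36098282 0.032     ]
to [0.3807 0.2412 0.0075] shift [ 0.11 -0.11  5.7 ] turn -0.01 now [0.3835 0.2386 0.1501] jaw 179.9 q6 0.33 t 22.18
```

```bash
python3 -m creep '[0.1,-0.12,1.5,0, 0.1,-0.12,3,0, 0.1,-0.12,4.4,0, 0.1,-0.12,5.2,0, 0.1,-0.12,5.6,0, 0.1,-0.12,5.7,0, 0.1,-0.12,5.7,0, 0.1,-0.12,5.7,0]'; python3 -m creep '[0,0,0,0, 0,0,0,0, 0,0,0,0, 0,0,0,0, 0,0,0,0, 0,0,0,0]' 255 30; python3 -c "
from h import *
st(); go(.543,.215,.13,0);snap('wrist','w17')"
```

```text
time: 22.85
eef_pos: [0.3818, 0.2418, 0.0096]
tcp_rot: [0.708, 0.707, 0.001, 0.001]
contact_force: [0.6, 0.7, 0.0]
opening: 0.765
time: 23.35
eef_pos: [0.3816, 0.2421, 0.0101]
tcp_rot: [0.707, 0.707, 0.001, 0.001]
contact_force: [-0.5, -0.6, 5.9]
opening: 0.483
t 23.35 tcp [0.3816 0.2421 0.0101] jaw 180.0 F [-0.5 -0.6  5.9] open 0.483 q [ 0.34  0.12  2.24 -0.    0.78  0.34] tilt [ 0.003  0.001 -1.   ]
to [0.543 0.215 0.13 ] shift [-1.08  6.47 -4.78] turn -0.0 now [0.3816 0.2421 0.0101] jaw 180.0 q6 0.34 t 23.35
```

View pics/w17.png

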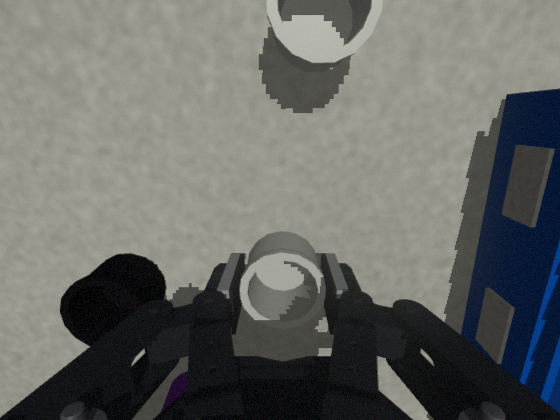

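```bash
python3 -m creep '[0,0,-1,0, 0,0,-2.4,0, 0,0,-3.8,0, 0,0.8,-4.8,0, -0.3,2,-4.8,0, -0.5,3.4,-4.8,0, -0.7,4.8,-4.8,0, -0.9,5.8,-4.8,0, -1.08,6.47,-4.8,0, -1.08,6.47,-4.8,0, -1.08,6.47,-4.8,0, -1.08,6.47,-4.8,0]'; python3 -c "
from h import *
st(); snap('wrist','w18');go(.543,.215,.0165,0)"
```

```text
time: 24.4
eef_pos: [0.5406, 0.2146, 0.1279]
tcp_rot: [0.707, 0.707, -0.001, -0.001]
contact_force: [0.3, 0.3, 0.4]
opening: 0.478
t 24.4 tcp [0.5406 0.2146 0.1279] jaw 180.0 F [0.3 0.3 0.4] open 0.478 q [0.2  0.19 1.89 0.   1.06 0.2 ] tilt [-0.002 -0.    -1.   ]
to [0.543  0.215  0.0165] shift [0.01 0.11 4.46] turn 0.0 now [0.5404 0.2148 0.128 ] jaw 0.0 q6 0.2 t 24.45
```

View pics/w18.png

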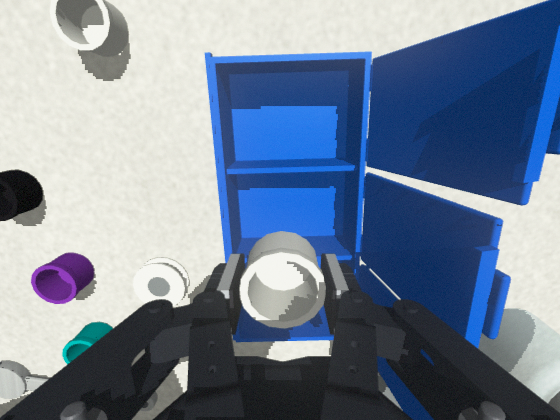

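```bash
python3 -m creep '[0.02,0.1,1,0, 0.02,0.1,2,0, 0.02,0.1,3,0, 0.02,0.1,3.9,0, 0.02,0.1,4.3,0, 0.02,0.1,4.46,0, 0.02,0.1,4.46,0, 0.02,0.1,4.46,0]'; python3 -c "
from h import *
st()"; python3 -m creep '[0,0,0,0, 0,0,0,0, 0,0,0,0, 0,0,0,0]' 95; python3 -m creep '[0,0,-1,0, 0,0,-2.5,0, 0,0,-4,0, 0,0,-5,0, 0,0,-5,0]'; python3 -c "
from h import *
st(); snap('wrist','w19');go(.3975,.3608,.15,0)
"
```

```text
time: 25.12
eef_pos: [0.5449, 0.2154, 0.0181]
tcp_rot: [0.707, 0.707, 0.001, 0.001]
contact_force: [0.3, -0.4, 0.2]
opening: 0.483
t 25.12 tcp [0.5449 0.2154 0.0181] jaw 180.0 F [ 0.3 -0.4  0.2] open 0.483 q [0.2  0.36 1.92 0.   0.86 0.2 ] tilt [ 0.002  0.    -1.   ]
time: 25.45
eef_pos: [0.5449, 0.2151, 0.0177]
tcp_rot: [0.707, 0.707, 0.001, 0.0]
contact_force: [0.3, 0.5, -0.1]
opening: 0.631
time: 25.87
eef_pos: [0.5487, 0.216, 0.1499]
tcp_rot: [0.707, 0.707, 0.006, 0.004]
contact_force: [1.4, 0.1, -0.3]
opening: 0.625
t 25.87 tcp [0.5487 0.216  0.1499] jaw 180.0 F [ 1.4  0.1 -0.3] open 0.625 q [0.2  0.17 1.87 0.   1.09 0.2 ] tilt [ 0.014  0.003 -1.   ]
to [0.3975 0.3608 0.15  ] shift [ 5.81 -5.98 -0.18] turn -0.01 now [0.547  0.2156 0.1466] jaw 180.0 q6 0.2 t 25.92
```

View pics/w19.png

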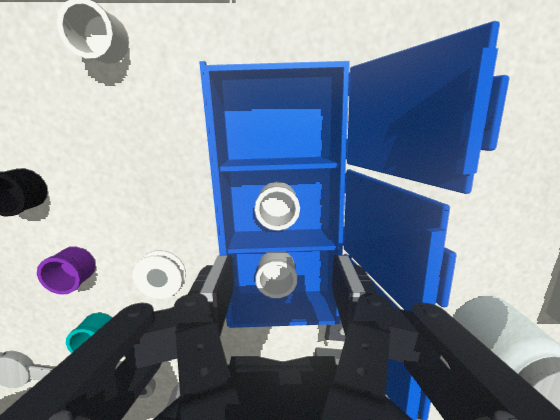

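```bash
python3 -m creep '[1.2,-1.2,0,0, 2.4,-2.5,0,0, 3.8,-3.9,0,0, 5,-5.2,0,0, 5.8,-6,0,0, 5.8,-5.9,0,0, 5.8,-5.9,0,0, 5.8,-5.9,0,0, 5.8,-5.9,0,0]' 60; python3 -c "
from h import *
st(); im=snap('wrist','w20'); print(proj('wrist',[[.3975,.3608,.032]]))"
```

```text
time: 26.67
eef_pos: [0.3974, 0.3591, 0.1411]
tcp_rot: [0.708, 0.706, -0.001, 0.0]
contact_force: [0.1, -0.3, 0.1]
opening: 0.762
t 26.67 tcp [0.3974 0.3591 0.1411] jaw 179.9 F [ 0.1 -0.3  0.1] open 0.762 q [ 0.55  0.08  1.99 -0.    1.07  0.55] tilt [-0.001 -0.001 -1.   ]
[[282.20817782 206.41964924]]
```

View pics/w20.png

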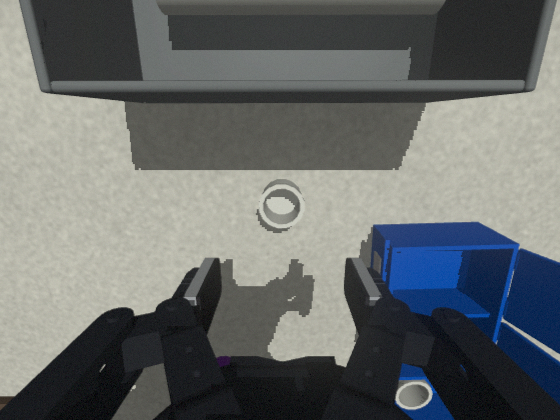

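```bash
python3 -c "
from h import *
print(back('wrist',(281,206),.032));go(.397,.3608,.0085,0)"
```

```text
[0.39640992 0.36119854 0.032     ]
to [0.397  0.3608 0.0085] shift [ 0.07 -0.03  5.31] turn -0.03 now [0.3977 0.359  0.1413] jaw 179.9 q6 0.55 t 26.72
```

```bash
python3 -m creep '[0.07,-0.04,0,1.4, 0.07,-0.04,0,2.8, 0.07,-0.04,0.4,4.2, 0.07,-0.04,0.8,5.6, 0.07,-0.04,1.2,7, 0.07,-0.04,1.6,8.4, 0.07,-0.04,2,9, 0.07,-0.04,3,9, 0.07,-0.04,4.2,9, 0.07,-0.04,4.9,9, 0.07,-0.04,5.2,9, 0.07,-0.04,5.3,9, 0.07,-0.04,5.3,9]'; python3 -c "
from h import *
st(); im=snap('wrist','w21')"
```

```text
time: 27.8
eef_pos: [0.3966, 0.3613, 0.0092]
tcp_rot: [0.924, 0.382, -0.0, 0.0]
contact_force: [-0.1, 0.6, 0.4]
opening: 0.766
t 27.8 tcp [0.3966 0.3613 0.0092] jaw 134.9 F [-0.1  0.6  0.4] open 0.766 q [ 0.55  0.28  2.04 -0.    0.82  1.34] tilt [-0. -0. -1.]
```

View pics/w21.png

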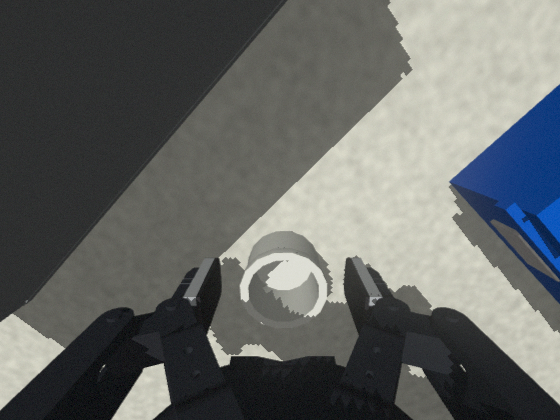

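```bash
python3 -m creep '[0,0,0,0, 0,0,0,0, 0,0,0,0, 0,0,0,0, 0,0,0,0, 0,0,0,0]' 255 30; python3 -c "
from h import *
st(); go(.542,.291,.13,0)"
```

```text
time: 28.35
eef_pos: [0.3972, 0.3626, 0.0111]
tcp_rot: [0.924, 0.383, 0.002, -0.0]
contact_force: [-0.1, -0.9, 6.5]
opening: 0.483
t 28.35 tcp [0.3972 0.3626 0.0111] jaw 135.0 F [-0.1 -0.9  6.5] open 0.483 q [ 0.55  0.28  2.04 -0.    0.82  1.34] tilt [ 0.003  0.002 -1.   ]
to [0.542 0.291 0.13 ] shift [ 2.09  6.12 -4.74] turn -9.0 now [0.3972 0.3626 0.0111] jaw 135.0 q6 1.34 t 28.35
```

```bash
python3 -m creep '[0,0,-1,0, 0,0,-2.4,0, 0,0,-3.8,0, 0,0,-4.7,0, 0.3,1,-4.75,-1.2, 0.7,2.2,-4.75,-2.6, 1.1,3.4,-4.75,-4, 1.5,4.6,-4.75,-5.4, 1.9,5.5,-4.75,-6.8, 2.09,6.12,-4.75,-8.2, 2.09,6.12,-4.75,-9, 2.09,6.12,-4.75,-9, 2.09,6.12,-4.75,-9, 2.09,6.12,-4.75,-9]'; python3 -c "
from h import *
st(); snap('wrist','w22');go(.543,.291,.0175,0)"
```

```text
time: 29.52
eef_pos: [0.5402, 0.2907, 0.1278]
tcp_rot: [0.708, 0.707, -0.0, -0.0]
contact_force: [0.4, 0.4, -0.4]
opening: 0.477
t 29.52 tcp [0.5402 0.2907 0.1278] jaw 179.9 F [ 0.4  0.4 -0.4] open 0.477 q [0.33 0.26 1.81 0.   1.07 0.33] tilt [-0.001 -0.    -1.   ]
to [0.543  0.291  0.0175] shift [0.01 0.11 4.41] turn -0.01 now [0.5402 0.2908 0.1279] jaw 179.9 q6 0.33 t 29.57
```

View pics/w22.png

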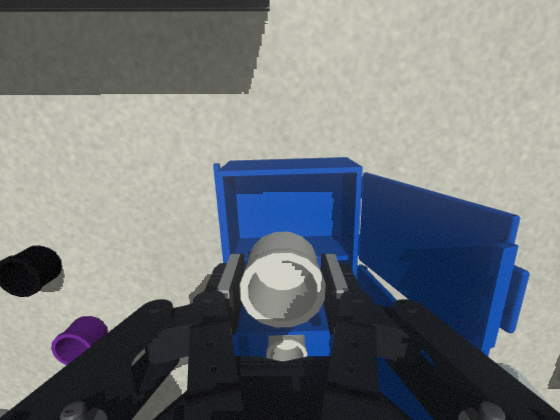

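```bash
python3 -m creep '[0,0.1,1,0, 0,0.1,2,0, 0,0.1,3,0, 0,0.1,3.9,0, 0,0.1,4.3,0, 0,0.1,4.42,0, 0,0.1,4.42,0, 0,0.1,4.42,0]'; python3 -c "
from h import *
st()"; python3 -m creep '[0,0,0,0, 0,0,0,0, 0,0,0,0, 0,0,0,0]' 95; python3 -m creep '[0,0,-1,0, 0,0,-2.5,0, 0,0,-4,0, 0,0,-5.5,0, 0,0,-5.5,0, 0,0,-5.5,0]'; python3 -c "
from h import *
st(); snap('wrist','w23');im=snap('scene','s23')
cv2.imwrite('pics/s23c.png',cv2.resize(im[200:380,270:500,::-1],None,fx=3.3,fy=3.3,interpolation=cv2.INTER_CUBIC))
"
```

```text
time: 30.23
eef_pos: [0.5445, 0.2911, 0.019]
tcp_rot: [0.707, 0.707, 0.001, 0.001]
contact_force: [0.4, 0.2, 0.6]
opening: 0.479
t 30.23 tcp [0.5445 0.2911 0.019 ] jaw 180.0 F [0.4 0.2 0.6] open 0.479 q [0.33 0.41 1.84 0.   0.88 0.33] tilt [ 0.002  0.001 -1.   ]
time: 30.57
eef_pos: [0.544, 0.2907, 0.0185]
tcp_rot: [0.707, 0.707, 0.001, 0.0]
contact_force: [0.6, 1.2, -1.0]
opening: 0.627
time: 31.07
eef_pos: [0.5457, 0.2912, 0.1595]
tcp_rot: [0.707, 0.707, 0.004, 0.002]
contact_force: [-0.0, -1.1, -0.7]
opening: 0.628
t 31.07 tcp [0.5457 0.2912 0.1595] jaw 180.0 F [-0.  -1.1 -0.7] open 0.628 q [0.33 0.23 1.79 0.   1.12 0.33] tilt [ 0.008  0.003 -1.   ]
```

View pics/w23.png

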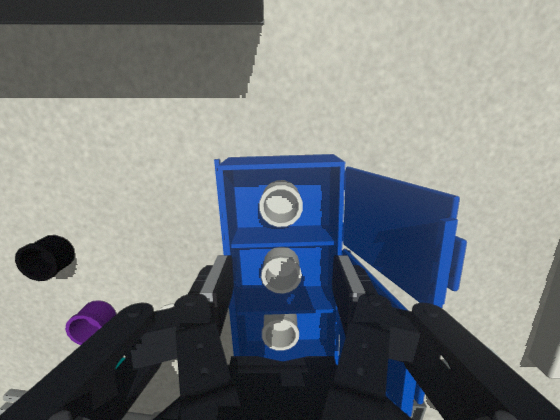

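View pics/s23c.png

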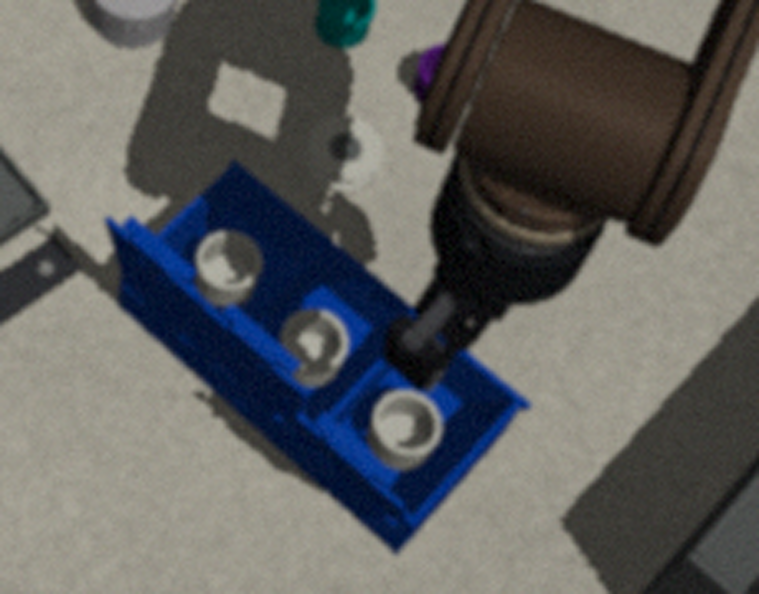

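```bash
python3 -c "
from h import *
for n,uv in(('y.29',(131,164.8)),('y.215',(167,168.5)),('y.139',(205.5,168))):
  P=back('top',uv,.164); print(n,P.round(4),'lean deg',np.degrees(np.arcsin((P[0]-.6015)/.11)).round(1))
go(.68,.291,.26,90)
print(back('top',(249.5,97),.105))
"
```

```text
y.29 [0.634  0.2909 0.164 ] lean deg 17.2
y.215 [0.6267 0.2186 0.164 ] lean deg 13.2
y.139 [0.6278 0.1414 0.164 ] lean deg 13.9
to [0.68  0.291 0.26 ] shift [ 0.03  5.48 -4.22] turn 17.99 now [0.543  0.2903 0.1546] jaw 180.0 q6 0.33 t 31.17
[0.78842037 0.05810319 0.105     ]
```

```bash
python3 -m creep '[0,0,-1.5,0, 0,0,-3,0, 0,0,-4.2,0, 0,1.4,-4.2,0, 0,2.8,-4.2,0, 0,4.2,-4.2,0, 0,5.3,-4.2,0, 0,5.3,-4.2,0, 0,5.3,-4.2,0, 0,5.3,-4.2,0]' 255 30; python3 -c "
from h import *
st(); im=snap('wrist','w24');snap('top','t24');print(proj('wrist',[[.634,.2909,.164],[.6545,.2909,.13]])); go(.672,.291,.14)"
```

```text
time: 32.0
eef_pos: [0.6748, 0.2903, 0.2574]
tcp_rot: [0.707, 0.707, -0.002, -0.001]
contact_force: [-0.5, -0.2, -0.4]
opening: 0.004
t 32.0 tcp [0.6748 0.2903 0.2574] jaw 180.0 F [-0.5 -0.2 -0.4] open 0.004 q [0.27 0.4  1.38 0.   1.36 0.27] tilt [-0.004 -0.001 -1.   ]
[[235.22918874 212.8865818 ]
 [261.81515025 201.92647281]]
to [0.672 0.291 0.14 ] shift [ 0.01 -0.1   4.77] turn 0.0 now [0.6747 0.2907 0.2593] jaw 0.0 q6 0.27 t 32.1
```

View pics/w24.png

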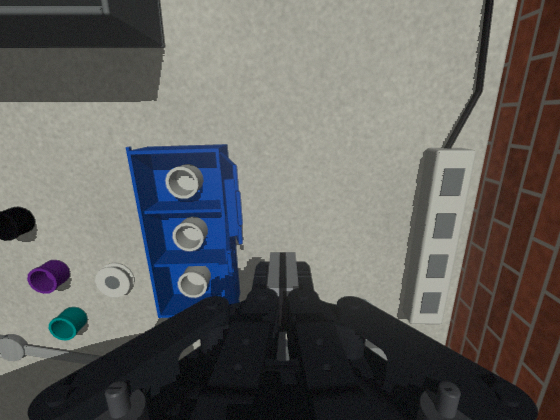

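View pics/t24.png

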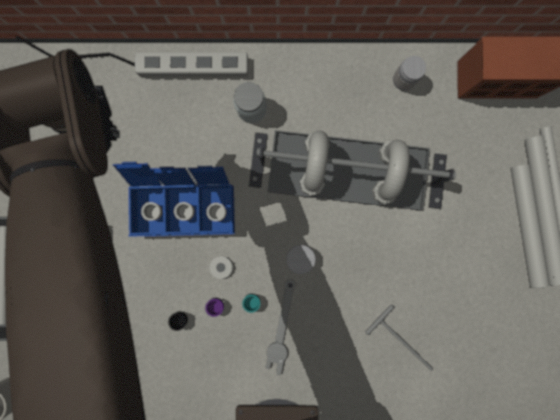

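```bash
python3 -m creep '[0.05,-0.1,1.5,0, 0.05,-0.1,3,0, 0.05,-0.1,4,0, 0.05,-0.1,4.7,0, 0.05,-0.1,4.7,0, 0.05,-0.1,4.7,0]'; python3 -c "
from h import *
st(); im=snap('wrist','w25'); snap('scene','s25')"
```

```text
time: 32.6
eef_pos: [0.6721, 0.2918, 0.1419]
tcp_rot: [0.707, 0.707, -0.001, -0.001]
contact_force: [0.1, 0.5, 0.0]
opening: 0.0
t 32.6 tcp [0.6721 0.2918 0.1419] jaw 0.0 F [0.1 0.5 0. ] open 0.0 q [0.27 0.49 1.48 0.   1.17 0.27] tilt [-0.002 -0.001 -1.   ]
```

View pics/w25.png

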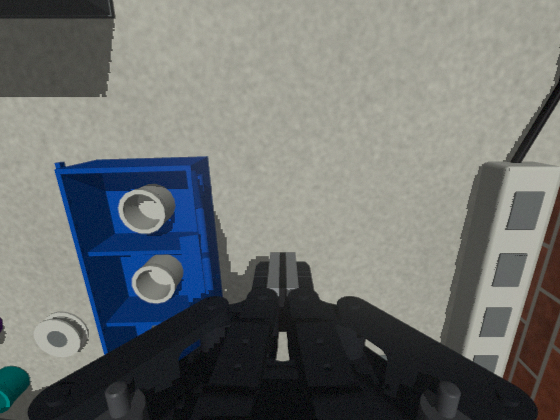

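View pics/s25.png

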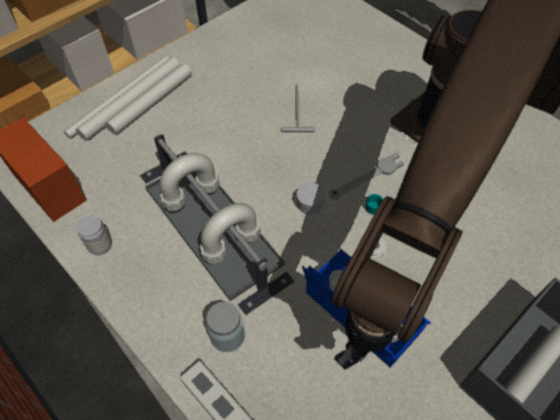

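```bash
python3 -m creep '[0,-0.5,0,0, 0,-1,0,0, 0,-1.5,0,0, 0,-2,0,0, 0,-2.4,0,0, 0,-2.4,0,0]'; python3 -c "
from h import *
st(); im=snap('wrist','w26'); snap('top','t26');go(.574,.291,.136);go(.540,.291,.1045);go(.527,.291,.062)"
```

```text
time: 33.2
eef_pos: [0.6144, 0.2925, 0.1466]
tcp_rot: [0.707, 0.707, 0.003, 0.002]
contact_force: [1.8, -0.1, 1.9]
opening: 0.002
t 33.2 tcp [0.6144 0.2925 0.1466] jaw 0.0 F [ 1.8 -0.1  1.9] open 0.002 q [ 0.3   0.37  1.63 -0.    1.13  0.3 ] tilt [ 0.006  0.002 -1.   ]
to [0.574 0.291 0.136] shift [-0.05 -1.61  0.34] turn 0.0 now [0.6143 0.2922 0.1447] jaw 180.0 q6 0.3 t 33.3
to [0.54   0.291  0.1045] shift [-0.05 -2.98  1.6 ] turn 0.0 now [0.6143 0.2922 0.1447] jaw 180.0 q6 0.3 t 33.3
to [0.527 0.291 0.062] shift [-0.05 -3.51  3.3 ] turn 0.0 now [0.6143 0.2922 0.1447] jaw 180.0 q6 0.3 t 33.3
```

View pics/w26.png

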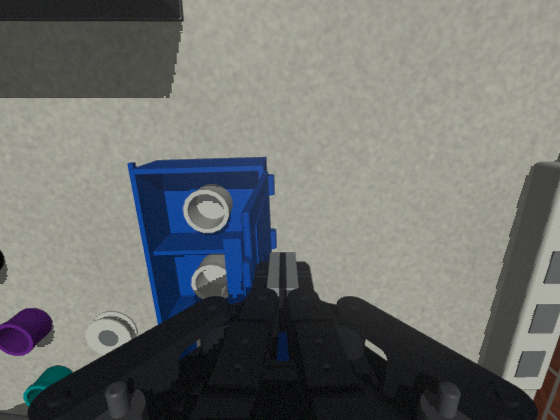

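View pics/t26.png

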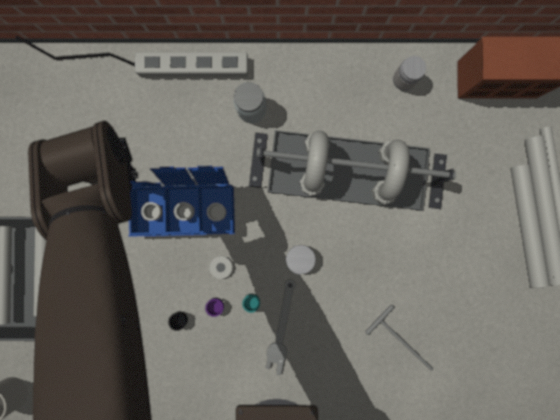

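```bash
python3 -m creep '[-0.05,-0.4,0,0, -0.05,-0.75,0.03,0, -0.05,-1.2,0.15,0, -0.05,-1.6,0.35,0, -0.05,-2,0.6,0, -0.05,-2.37,0.89,0, -0.05,-2.7,1.25,0, -0.05,-2.97,1.61,0, -0.05,-3.2,2,0, -0.05,-3.37,2.47,0, -0.05,-3.37,2.47,0]'; python3 -c "
from h import *
st(); im=snap('wrist','w27')"
```

```text
time: 34.22
eef_pos: [0.5273, 0.2901, 0.0788]
tcp_rot: [0.707, 0.707, -0.002, -0.001]
contact_force: [0.3, 0.2, 0.4]
opening: -0.0
t 34.22 tcp [0.5273 0.2901 0.0788] jaw 180.0 F [0.3 0.2 0.4] open -0.0 q [0.33 0.3  1.86 0.   0.98 0.33] tilt [-0.004 -0.001 -1.   ]
```

View pics/w27.png

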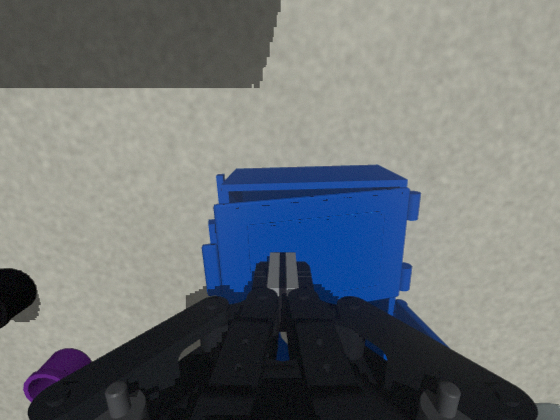

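```bash
python3 -m creep '[0,-0.2,0.15,0, 0,-0.4,0.3,0, 0,-0.5,0.45,0, 0,-0.55,0.6,0, 0,-0.55,0.7,0, 0,-0.55,0.7,0, 0,-0.55,0.7,0]'; python3 -m creep '[0,0,0.05,0, 0,0,0.1,0, 0,0,0.15,0, 0,0,0.15,0]'
```

```text
time: 34.85
eef_pos: [0.5151, 0.2905, 0.0631]
tcp_rot: [0.707, 0.707, -0.0, -0.0]
contact_force: [2.3, 1.1, 3.4]
opening: 0.001
time: 35.18
eef_pos: [0.515, 0.2906, 0.0598]
tcp_rot: [0.707, 0.707, -0.001, -0.0]
contact_force: [-0.5, 0.0, 6.5]
opening: -0.002
```

```bash
python3 -m creep '[0,0,0.05,0, 0,0,0.1,0, 0,0,0.1,0, 0,0,0.1,0]';python3 -m creep '[0,0,0.05,0, 0,0,0.1,0, 0,0,0.1,0, 0,0,0.1,0]'
```

```text
time: 35.52
eef_pos: [0.5151, 0.2907, 0.0595]
tcp_rot: [0.707, 0.707, -0.001, -0.001]
contact_force: [-4.6, -1.9, 16.0]
opening: -0.001
time: 35.85
eef_pos: [0.5152, 0.2907, 0.0592]
tcp_rot: [0.707, 0.707, -0.002, -0.001]
contact_force: [-9.7, -4.8, 27.3]
opening: 0.0
```

```bash
python3 -m creep '[0,0,-1.5,0, 0,0,-3,0, 0,0,-4.5,0, 0,0,-6,0, -0.5,0.6,-7.4,0, -1,1.5,-8,0, -1.7,3,-8,0, -2.4,4.5,-8,0, -3,5.7,-8,0, -3,6.35,-8,0, -3,6.35,-8,0, -3,6.35,-8,0, -3,6.35,-8,0]'; python3 -c "
from h import *
st(); im=snap('wrist','w28');snap('scene','s28');go(.672,.2155,.141)"
```

```text
time: 36.93
eef_pos: [0.6725, 0.2158, 0.2528]
tcp_rot: [0.707, 0.707, -0.002, -0.001]
contact_force: [-0.0, 0.9, -0.4]
opening: -0.004
t 36.93 tcp [0.6725 0.2158 0.2528] jaw 180.0 F [-0.   0.9 -0.4] open -0.004 q [0.17 0.34 1.47 0.   1.34 0.17] tilt [-0.004 -0.    -1.   ]
to [0.672  0.2155 0.141 ] shift [-0.03 -0.02  4.52] turn 0.0 now [0.6727 0.2162 0.254 ] jaw 0.0 q6 0.17 t 37.03
```

View pics/w28.png

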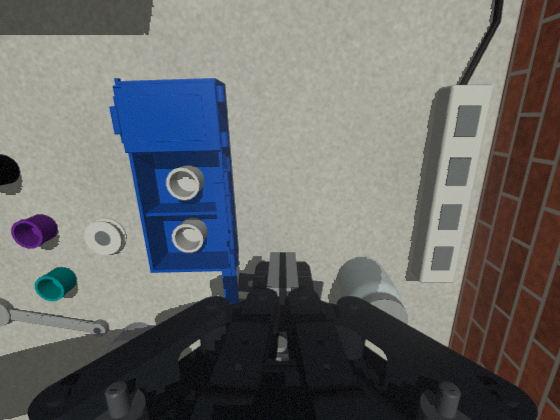

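View pics/s28.png

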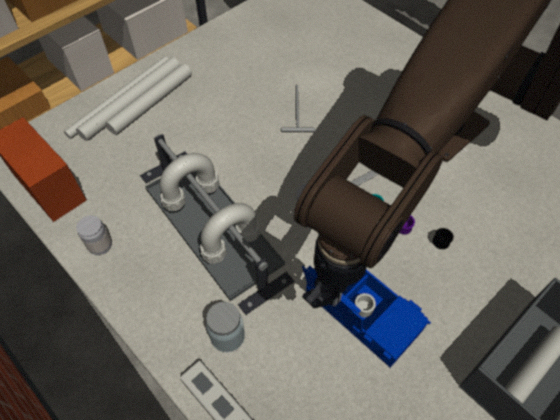

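```bash
python3 -m creep '[0,0,1.5,0, 0,0,3,0, 0,0,4,0, 0,0,4.5,0, 0,0,4.5,0, 0,-0.5,4.5,0, 0,-1,4.5,0, 0,-1.5,4.5,0, 0,-2,4.5,0, 0,-2.35,4.5,0, 0,-2.35,4.5,0, 0,-2.35,4.5,0]'; python3 -c "
from h import *
st(); im=snap('wrist','w29');go(.5745,.2155,.136)"
```

```text
time: 38.03
eef_pos: [0.6165, 0.216, 0.1446]
tcp_rot: [0.707, 0.707, 0.002, 0.001]
contact_force: [2.1, -0.4, 1.6]
opening: 0.002
t 38.03 tcp [0.6165 0.216  0.1446] jaw 180.0 F [ 2.1 -0.4  1.6] open 0.002 q [0.18 0.32 1.7  0.   1.12 0.18] tilt [ 0.004  0.001 -1.   ]
to [0.5745 0.2155 0.136 ] shift [-0.02 -1.68  0.31] turn 0.0 now [0.6165 0.2159 0.1439] jaw 180.0 q6 0.18 t 38.08
```

View pics/w29.png

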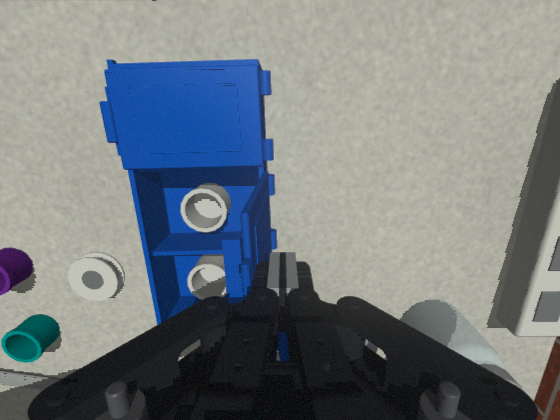

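Same state as before on the first lid; continue the arc.

```bash
python3 -m creep '[0,-0.45,0,0, 0,-0.8,0.03,0, 0,-1.25,0.13,0, 0,-1.65,0.32,0, 0,-2.05,0.57,0, 0,-2.45,0.86,0, 0,-2.78,1.22,0, 0,-3.05,1.58,0, 0,-3.28,1.97,0, 0,-3.45,2.44,0, 0,-3.7,2.8,0, 0,-4,3.1,0, 0,-4.05,3.25,0, 0,-4.05,3.4,0, 0,-4.05,3.4,0]'; python3 -m creep '[0,0,0.05,0, 0,0,0.1,0, 0,0,0.1,0]'
```

```text
time: 39.33
eef_pos: [0.5132, 0.2157, 0.0594]
tcp_rot: [0.707, 0.707, -0.002, -0.001]
contact_force: [-6.3, -1.7, 16.8]
opening: -0.001
time: 39.58
eef_pos: [0.5133, 0.2158, 0.059]
tcp_rot: [0.707, 0.707, -0.003, -0.002]
contact_force: [-11.2, -3.3, 28.0]
opening: -0.003
```

```bash
python3 -m creep '[0,0,-1.5,0, 0,0,-3,0, 0,0,-4.5,0, 0,0,-6,0, -0.5,0.6,-7.4,0, -1,1.5,-7.9,0, -1.7,3,-7.9,0, -2.4,4.5,-7.9,0, -3.07,5.7,-7.9,0, -3.07,6.4,-7.9,0, -3.07,6.4,-7.9,0, -3.07,6.4,-7.9,0, -3.07,6.4,-7.9,0]'; python3 -c "
from h import *
st(); im=snap('wrist','w30');go(.672,.139,.141)"
```

```text
time: 40.67
eef_pos: [0.6724, 0.1394, 0.2505]
tcp_rot: [0.707, 0.707, -0.001, -0.002]
contact_force: [0.4, 0.1, -0.3]
opening: -0.0
t 40.67 tcp [0.6724 0.1394 0.2505] jaw 0.0 F [ 0.4  0.1 -0.3] open -0.0 q [0.06 0.3  1.52 0.   1.32 0.06] tilt [-0.004  0.    -1.   ]
to [0.672 0.139 0.141] shift [-0.02 -0.01  4.4 ] turn 0.0 now [0.6725 0.1395 0.2511] jaw 0.0 q6 0.06 t 40.72
```

View pics/w30.png

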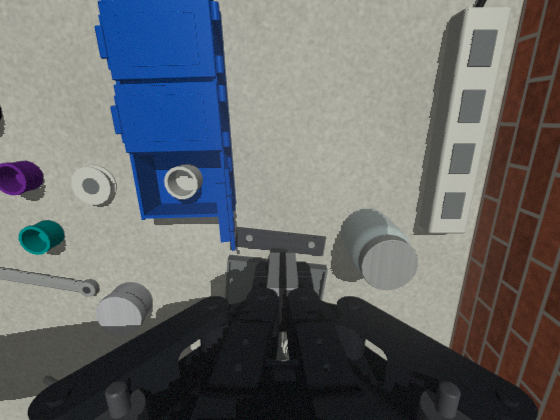

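```bash
python3 -m creep '[0,0,1.5,0, 0,0,3,0, 0,0,3.9,0, 0,0,4.4,0, 0,0,4.4,0, 0,-0.5,4.4,0, 0,-1,4.4,0, 0,-1.5,4.4,0, 0,-2,4.4,0, 0,-2.35,4.4,0, 0,-2.35,4.4,0, 0,-2.35,4.4,0]'; python3 -c "
from h import *
st(); im=snap('wrist','w31');go(.5745,.139,.136)"
```

```text
time: 41.72
eef_pos: [0.6165, 0.1391, 0.1446]
tcp_rot: [0.707, 0.707, 0.002, 0.001]
contact_force: [2.1, -0.0, 2.4]
opening: 0.0
t 41.72 tcp [0.6165 0.1391 0.1446] jaw 180.0 F [ 2.1 -0.   2.4] open 0.0 q [0.06 0.27 1.76 0.   1.11 0.06] tilt [ 0.004  0.001 -1.   ]
to [0.5745 0.139  0.136 ] shift [-0.   -1.68  0.31] turn 0.0 now [0.6165 0.1391 0.1439] jaw 180.0 q6 0.06 t 41.77
```

View pics/w31.png

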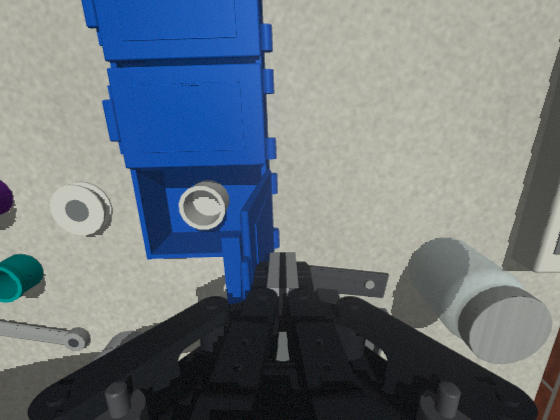

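```bash
python3 -m creep '[0,-0.45,0,0, 0,-0.8,0.03,0, 0,-1.25,0.13,0, 0,-1.65,0.32,0, 0,-2.05,0.57,0, 0,-2.45,0.86,0, 0,-2.78,1.22,0, 0,-3.05,1.58,0, 0,-3.28,1.97,0, 0,-3.45,2.44,0, 0,-3.7,2.8,0, 0,-4,3.1,0, 0,-4.05,3.25,0, 0,-4.05,3.4,0, 0,-4.05,3.4,0]'; python3 -m creep '[0,0,0.05,0, 0,0,0.1,0, 0,0,0.1,0]'; python3 -m creep '[0,0,-1.5,0, 0,0,-3,0, 0,0,-4.5,0, 0,-1,-6,0, 0,-2,-7,0, 0,-3,-7.5,0, 0,-3,-7.5,0, 0,-3,-7.5,0]'; python3 -c "
from h import *
st(); im=snap('wrist','w32');snap('scene','s32');snap('top','t32')"
```

```text
time: 43.02
eef_pos: [0.5127, 0.1393, 0.0592]
tcp_rot: [0.707, 0.707, -0.002, -0.002]
contact_force: [-8.7, -0.2, 21.1]
opening: 0.002
time: 43.27
eef_pos: [0.5127, 0.1394, 0.0588]
tcp_rot: [0.707, 0.707, -0.003, -0.003]
contact_force: [-13.0, -1.5, 31.8]
opening: -0.003
time: 43.93
eef_pos: [0.4375, 0.1393, 0.2412]
tcp_rot: [0.707, 0.707, -0.0, -0.001]
contact_force: [1.0, 0.1, 0.3]
opening: 0.003
t 43.93 tcp [0.4375 0.1393 0.2412] jaw 0.0 F [1.  0.1 0.3] open 0.003 q [ 0.09 -0.22  2.07  0.    1.28  0.09] tilt [-0.002  0.001 -1.   ]
```

View pics/w32.png

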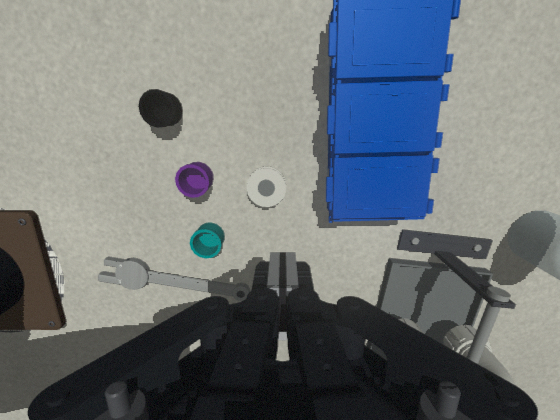

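View pics/s32.png

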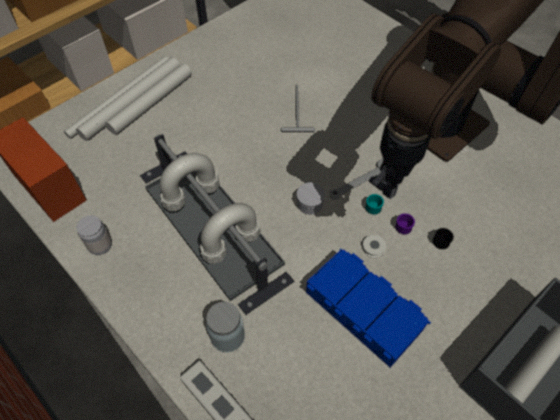

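```bash
python3 -c "
import cv2
b=cv2.imread('pics/s32.png');t=cv2.imread('pics/t32.png')
cv2.imwrite('pics/s32c.png',cv2.resize(b[130:370,140:440],None,fx=2.5,fy=2.5,interpolation=cv2.INTER_CUBIC))
cv2.imwrite('pics/t32c.png',cv2.resize(t[70:270,100:480],None,fx=2.1,fy=2.1,interpolation=cv2.INTER_CUBIC))
w=cv2.imread('pics/w32.png');cv2.imwrite('pics/w32c.png',cv2.resize(w[0:230,310:470],None,fx=2.6,fy=2.6,interpolation=cv2.INTER_CUBIC))"
```

```text
(no output)
```

View pics/s32c.png

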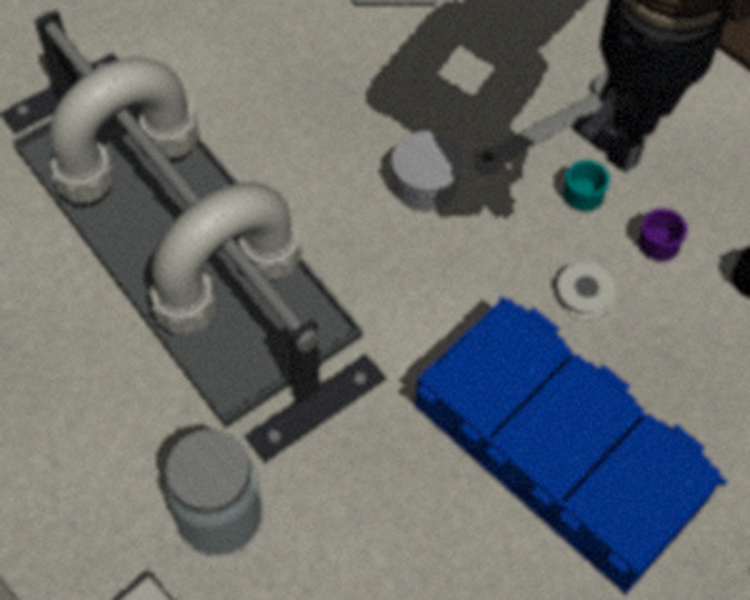

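View pics/t32c.png

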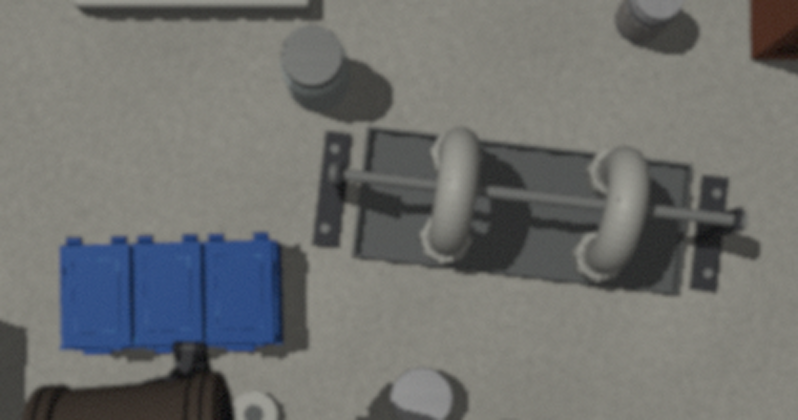

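View pics/w32c.png

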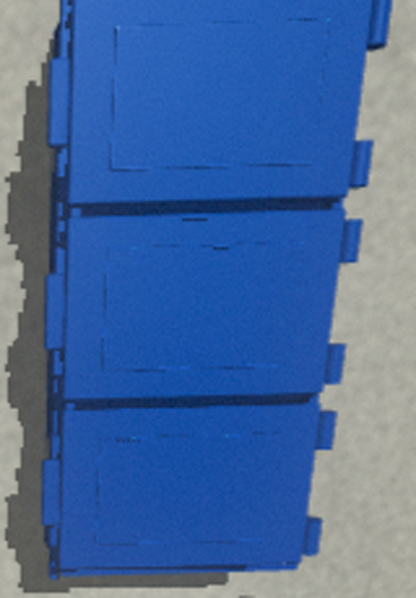

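```bash
python3 - <<'E'
from fit import *
ims={c:imaging.read_camera(c) for c in("top","scene")}
vis={c:ims[c][:,:,::-1].copy() for c in ims}
for nm,g in(("B",[.637,-.25,-.114]),("A",[.656,-.085,-.114])):
    x,f,_=fit(BP,.0985,g,ims)
    print(nm,np.round(x,4),np.degrees(x[2]).round(1),round(f,3))
    for c in ims: draw(vis[c],c,place(BP,x[0],x[1],.0985,x[2]),(0,0,255))
cv2.imwrite("pics/ff.png",cv2.resize(np.hstack([vis["top"][110:230,230:480],vis["scene"][130:290,140:300][:120]]),None,fx=1.9,fy=1.9))
E
```

```text
B [ 0.6372 -0.2485 -0.1573] -9.0 0.113
A [ 0.6555 -0.0829 -0.1125] -6.4 0.096
```

View pics/ff.png

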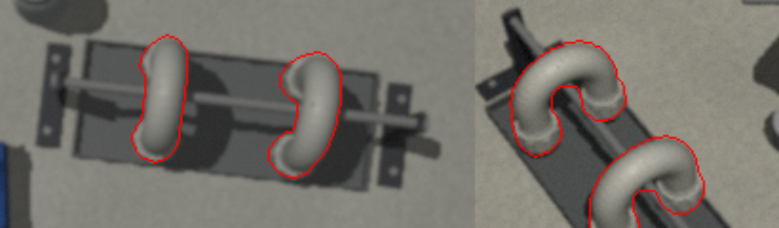

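```bash
python3 -c "
from h import *
st(); print(ctrl.sign_off())"
```

```text
t 44.18 tcp [0.4388 0.1387 0.2401] jaw 180.0 F [0.4 0.2 0.4] open -0.002 q [ 0.09 -0.21  2.07  0.    1.28  0.09] tilt [-0.004 -0.    -1.   ]
the job is handed in; nothing more can be done
None
```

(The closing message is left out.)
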